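# Sort vials and cork, then hold the sprung case lid open

## Robot

A 6-joint arm with a two-finger parallel gripper is mounted at the origin on the work surface; the furniture and walls round the work are solid. World frame = base frame: x ahead of the robot, y to its left, z up, the work surface at z = 0. Lengths are in m, angles in rad, forces in N, time in s.
With the tool pointing down it reaches from about 0.25 to 0.85 m from the base axis. Payload 12.5 kg.
Tool frame: the origin (TCP) lies on the centre line of the jaws, within the pads' length; the fingertips stand 22 mm ahead of it and the grasp point (between the pads) lies 3 mm ahead of it; z points along the fingers, x is the direction in which the jaws open and shut, and the axes are right-handed (so a half turn about z gives the same grasp; the last joint's range is limited). The gripper opens to 93 mm and grips with 3 to 60 N. Pads are 15 mm wide; open, the fingers measure 128 mm over their backs; the gripper's body (75 mm by 188 mm) begins 65 mm behind the grasp point.
Start: joints at [-1.228, 0.351, 1.652, -0, 1.139, -0.085], TCP at [0.228, -0.5, 0.241] pointing down, gripper open.
Joint ranges: [-2.75, 2.75], [-0.79, 2.1], [0.01, 2.65], [-1.57, 4.71], [0.07, 3.14], [-2.87, 2.87]. Speed limits (rad/s): [2.22, 2.22, 2.79, 3.14, 3.14, 3.14].

## Interface

Orientations are given as a unit quaternion [w, x, y, z].
In Python, from station import ctrl, imaging, order, nets gives the robot as it stands. The module is installed in compiled form; this text tells all that it offers.
- The arm moves only by the tool arm_command, never from a script. Its argument "rows" is a list of rows, each an object of numbers: "dx", "dy", "dz": the shift along the tool's x, y, z in cm; "ax", "ay", "az": the turn, a rotation vector about the tool's x, y, z in rad; "gripper": the gripper's target within -1 to 1 (fully open at 1, half-way at 0, shut at -1). A call has 1 to 20 rows; each row shifts and turns the commanded pose from where the row before left it, along the tool's axes as they then stand; what a row does not reach is not made up. A row lasts 1/12 s, in which the tool goes at most 41.7 mm and 7.16 degrees, less where a joint would pass 70% of its speed; a pose out of reach is approached as far as the arm can. A call is refused whole if a number of a shift passes 4.17 or a number of a turn 0.125, either way. A call with a gripper value outside its range is refused whole. The fingers move at their own pace and stop on an object; "squeeze" is the grip in N (left out, the last holds). Time passes only in rows, so rows that do not move let the fingers close. It gives the time, the measured TCP pose, the force and the opening at its end, in the units of the state.
- ctrl.state(): the state, without advancing time (a new reading comes with each control period).
- imaging.get_image(name): name is "side" or "top"; returns (picture, depth): 384x512x3 uint8, red, green, blue; 384x512 float32, m along the optical axis (not along the pixel's ray), 0 where there is no reading.
- imaging.camera_model(name): a dict with "camera_matrix" (3x3 intrinsics, pixels), "k1" (the pictures are not rectified: a ray, as slopes to the right and down, at radius r is drawn at 1 + k1 r^2 times it, then the intrinsics apply), "camera_from_world" (4x4, takes a point from world to camera coordinates). Camera axes: x right, y down, z forward; pixel columns grow to the right and rows downward; lengths in m; the calibration is good to about 2 mm. A picture is of the moment at which its call begins. camera_model takes no time and is no camera call.
- order.job_done(): hands the job in, once; it reports no verdict.
Trained networks look in the newest picture that a camera, given by its name, has taken for a name from the list of things; names that differ only in an ending like _2 or _b are one class to them, and where a whole thing is asked for, a point or a joint stands for the part that bears it (a point fixed in the world has none). Each returns a list of dicts, best first, with "score" (0 to 1); they miss things now and then, are a little off and sometimes report something else, mostly with a low value. They report only what shows in the picture. A call takes as long as a camera call.
- nets.outline_of(label, camera): "region" (384x512 bool, what is visible of it) and "at" ([row, column] in pixels, amid what is visible of it).
The state is a dict: "time_s": time; "qpos": joint angles; "joint_vel": joint speeds; "joint_torque": joint torques, N m; "tcp_pos": TCP position; "tcp_rot": TCP orientation; "force": force on the tool from outside, world axes, zero at the start; "torque": the same for the moment, N m; "width": finger opening in m.
Only numpy, scipy, OpenCV 4.12 (cv2) and the standard library are available. Lean on these libraries where they do the work, as an engineer would, in place of code of your own. Each camera call takes 0.05 s, during which the arm holds its last target.

## Task

Pack up the small parts for storage: put the cork in the blue bin and stand both vials (white and brown) upright in the yellow bin, setting the vials down without dropping them. Only then lift the storage case's spring-closed lid by its black bar to 60 degrees open and keep holding it there with the gripper on the bar, so that a colleague can put the bins in; the job finishes while you hold it. Leave the beaker, the marker pen and the amber bottle by the work where they are.

Things in the scene. Friction and masses are not known exactly. Their poses are not given: they have to be found in the camera images.
- cork_mid (a point): Brown cork bung, 26 mm across and 26 mm high, standing on the bench. Position given half-way up, on its axis; z axis up along it. 
- white_vial_mid (a point): White capped vial with a black cap, standing on the bench: 36 mm across, 78 mm high, straight-sided up to about 55 mm, the cap narrower. Position given half-way up, on its axis; z axis up along it. 
- brown_vial_mid (a point): Brown capped vial with a black cap, standing on the bench: 33 mm across, 58 mm high, straight-sided up to about 40 mm, the cap narrower. Position given half-way up, on its axis; z axis up along it. 
- cork: The cork itself, the same object as cork_mid; origin at the centre of its underside.
- white_vial: The white vial itself; origin at the centre of its underside.
- brown_vial: The brown vial itself; origin at the centre of its underside.
- cork_bin: Blue open bin for corks, fixed to the bench: 110 mm along its x, 66 mm along its y, 19 mm high; walls and floor 4 mm thick (inside 102 x 58 mm). Origin at the centre of its underside, z up. The blue and the yellow bin may have changed places.
- vial_bin: Yellow open bin for vials, fixed to the bench, same shape, size and origin as the blue one: inside 102 mm along its x, 58 mm along its y, floor 4 mm above the bench, rim 19 mm above it.
- case: Grey storage case with a blue lid, fixed to the bench: 160 mm along its x, 210 mm along its y, 100 mm high, lid closed on top (about 110 mm with the lid). Origin at the centre of its underside; its front faces its own -x, towards the robot, turned by a small yaw.
- case_hinge (a point): Middle of the lid's hinge line, along the far (+x) top edge of the case: in the case's frame at x = +84 mm, y = 0, z = 100 mm. The hinge line runs along the case's y axis.
- lift_bar (a point): Round black lift bar of the lid, 12 mm thick, 128 mm long along its y, on two thin arms (at y = -50 and +50 mm), 46 mm ahead of the lid's front edge, free room beneath. Point at its centre: lid closed, 212 mm ahead of the hinge line and 4 mm above it (104 mm above the bench); it swings about the hinge with the lid, up and away from the robot. Being round it can turn between gripper pads.
- case_lid (a joint): Lid angle in rad: 0 closed, grows as the lid opens upward, 1.047 is 60 degrees, stop at 1.6. Weight (lid about 0.34 kg) and a weak closing spring (0.25 N m per rad) shut it whenever it is let go; straight up at the bar it takes about 1.5 N near closed, rising to 4 or 5 N at 60 degrees.
- beaker: Small glass beaker, 52 mm across, 60 mm high, left of the items to sort; bystander.
- marker: Black marker pen, 132 mm long, 14 mm thick, lying left of the items to sort; bystander.
- amber: Amber bottle with a black cap, 50 mm across, 140 mm high, to the left of the case; bystander.

How it is judged:
On the way, in this order (a step that is already met when the one before it is completed fails the run):
1. cork in the blue bin, both vials upright in the yellow bin, all let go, lid still shut (x of cork_mid in the frame of cork_bin between -0.047 and 0.047 m and y of cork_mid in the frame of cork_bin between -0.026 and 0.026 m and z of cork_mid in the frame of cork_bin between 0.011 and 0.024 m and x of white_vial_mid in the frame of vial_bin between -0.047 and 0.047 m and y of white_vial_mid in the frame of vial_bin between -0.026 and 0.026 m and z of white_vial_mid in the frame of vial_bin between 0.037 and 0.05 m and angle between each of white_vial_mid, brown_vial_mid's own z axis and vertical below 0.15 rad and x of brown_vial_mid in the frame of vial_bin between -0.047 and 0.047 m and y of brown_vial_mid in the frame of vial_bin between -0.026 and 0.026 m and z of brown_vial_mid in the frame of vial_bin between 0.027 and 0.04 m and contact force between the fingers and cork below 0.05 N and contact force between the fingers and white_vial below 0.05 N and contact force between the fingers and brown_vial below 0.05 N and value of joint case_lid below 0.26 rad), for 0.2 s.
2. lid held by its bar at 60 degrees (value of joint case_lid between 0.925 and 1.169 rad and contact force between the fingers and lift_bar above 1 N), for 0.3 s.
At the end, for the whole second after the job is handed in: Cork on the floor of the blue bin, both vials on the floor of the yellow bin and within 0.15 rad of upright, none of them touched; the lid open at 60 degrees within 7 degrees (0.925 to 1.169 rad), still (under 0.1 rad/s), the fingers bearing on the black bar with more than 1 N (all of step 2 and x of cork_mid in the frame of cork_bin between -0.047 and 0.047 m and y of cork_mid in the frame of cork_bin between -0.026 and 0.026 m and z of cork_mid in the frame of cork_bin between 0.011 and 0.024 m and x of white_vial_mid in the frame of vial_bin between -0.047 and 0.047 m and y of white_vial_mid in the frame of vial_bin between -0.026 and 0.026 m and z of white_vial_mid in the frame of vial_bin between 0.037 and 0.05 m and angle between each of white_vial_mid, brown_vial_mid's own z axis and vertical below 0.15 rad and x of brown_vial_mid in the frame of vial_bin between -0.047 and 0.047 m and y of brown_vial_mid in the frame of vial_bin between -0.026 and 0.026 m and z of brown_vial_mid in the frame of vial_bin between 0.027 and 0.04 m and contact force between the fingers and cork below 0.05 N and contact force between the fingers and white_vial below 0.05 N and contact force between the fingers and brown_vial below 0.05 N and velocity of joint case_lid between -0.1 and 0.1 rad/s); the arm keeps its last pose, push and grip.
It fails at once if the beaker, the marker pen or the amber bottle is moved (over 30 mm) (distance of any of beaker, marker, amber from where it was at the start of the episode above 0.03 m).
It fails at once if the white vial is dropped (falls faster than 0.7 m/s out of the fingers, that is from over 25 mm) (linear speed of white_vial above 0.7 m/s and contact force between the fingers and white_vial below 0.05 N).
It fails at once if the brown vial is dropped (falls faster than 0.7 m/s out of the fingers, that is from over 25 mm) (linear speed of brown_vial above 0.7 m/s and contact force between the fingers and brown_vial below 0.05 N).
It fails at once if the lid is raised (over 15 degrees) before the sorting is done (value of joint case_lid above 0.26 rad and not ((x of cork_mid in the frame of cork_bin between -0.047 and 0.047 m and y of cork_mid in the frame of cork_bin between -0.026 and 0.026 m and z of cork_mid in the frame of cork_bin between 0.011 and 0.024 m) and (x of white_vial_mid in the frame of vial_bin between -0.047 and 0.047 m and y of white_vial_mid in the frame of vial_bin between -0.026 and 0.026 m and z of white_vial_mid in the frame of vial_bin between 0.037 and 0.05 m and angle between white_vial_mid's own z axis and vertical below 0.15 rad) and (x of brown_vial_mid in the frame of vial_bin between -0.047 and 0.047 m and y of brown_vial_mid in the frame of vial_bin between -0.026 and 0.026 m and z of brown_vial_mid in the frame of vial_bin between 0.027 and 0.04 m and angle between brown_vial_mid's own z axis and vertical below 0.15 rad))).
It also fails if it takes over 69 s, if anything falls off the work surface, if the arm or the gripper's body presses on something with over 40 N, if the wrist force passes 120 N, or if a joint passes its speed limit or range.

## Working session

There is one attempt and no reset: what is moved stays moved. The work goes in short steps, Python scripts to look and compute and a tool call to move; the robot and the scene stay as the last step left them, time stands still between calls to the robot, and variables do not carry over. Pictures are saved under pics/ and viewed, and the job is handed in when it is done.

Besides the shell and the picture viewer there is one more tool, called after "Emit:" as name(argument=value, ...), one argument or row to a line, values as JSON. arm_command: Moves the arm, as the interface text tells. Its arguments: {"type":"object","properties":{"rows":{"type":"array","items":{"type":"object","properties":{"dx":{"type":"number"},"dy":{"type":"number"},"dz":{"type":"number"},"ax":{"type":"number"},"ay":{"type":"number"},"az":{"type":"number"},"gripper":{"type":"number"}}}},"squeeze":{"type":"number"}},"required":["rows"]}

```bash
mkdir -p pics
cat > h.py <<'E'
import numpy as np, cv2
from station import ctrl, imaging, order, nets
from scipy.spatial.transform import Rotation as R
def shot(cam,name=None):
    im,d=imaging.get_image(cam)
    if name: cv2.imwrite('pics/'+name,cv2.cvtColor(im,cv2.COLOR_RGB2BGR))
    return im,d
def world(cam,d,rc=None):
    m=imaging.camera_model(cam);K=np.array(m['camera_matrix'],float);k1=m['k1'];T=np.linalg.inv(np.array(m['camera_from_world']))
    h,w=d.shape
    v,u=np.mgrid[0:h,0:w]
    pts=np.stack([u.ravel(),v.ravel()],1).astype(float)[:,None]
    n=cv2.undistortPoints(pts,K,np.array([k1,0,0,0,0.]))[:,0]
    z=d.ravel()
    P=np.c_[n[:,0]*z,n[:,1]*z,z,np.ones_like(z)]@T.T
    return P[:,:3].reshape(h,w,3)
def st():
    s=ctrl.state();print({k:np.round(s[k],4).tolist() for k in ('time_s','tcp_pos','tcp_rot','force','width','qpos')});return s
E
python3 - <<'E'
from h import *
st()
for c in ('side','top'):
    im,d=shot(c,c+'0.png')
    W=world(c,d); np.save(c+'W.npy',W); np.save(c+'d.npy',d)
    for l in ['cork','white_vial','brown_vial','cork_bin','vial_bin','case','lift_bar','beaker','marker','amber']:
        r=nets.outline_of(l,c)
        for q in r[:2]:
            m=q['region']&(d>0); P=W[m]
            if len(P): print(c,l,round(q['score'],2),np.round(q['at']),m.sum(),'med',np.round(np.median(P,0),3),'lo',np.round(np.percentile(P,3,axis=0),3),'hi',np.round(np.percentile(P,97,axis=0),3))
            np.save(f'm_{c}_{l}.npy',r[0]['region'])
    m=imaging.camera_model(c);T=np.linalg.inv(np.array(m['camera_from_world']));print(T.round(3).tolist(),m['k1'],m['camera_matrix'])
st()
E
```

```text
{'time_s': 0.0, 'tcp_pos': [0.2281, -0.5001, 0.2401], 'tcp_rot': [-0.0004, 0.8411, -0.5409, -0.0005], 'force': [0.0833, 0.1189, -0.2922], 'width': 0.093, 'qpos': [-1.2276, 0.3512, 1.6524, -0.0, 1.1391, -0.0846]}
side cork 0.53 [218. 203.] 104 med [0.497 0.028 0.016] lo [0.488 0.023 0.003] hi [0.509 0.043 0.026]
side white_vial 0.6 [208. 171.] 261 med [0.424 0.055 0.051] lo [0.413 0.047 0.015] hi [0.443 0.068 0.077]
side brown_vial 0.62 [230. 178.] 306 med [ 0.425 -0.016  0.033] lo [ 0.412 -0.022  0.005] hi [ 0.44  -0.002  0.058]
side cork_bin 0.65 [250. 196.] 914 med [ 0.446 -0.087  0.009] lo [ 0.389 -0.135  0.002] hi [ 0.496 -0.068  0.02 ]
side cork_bin 0.5 [192. 297.] 2679 med [ 0.703 -0.068  0.108] lo [ 0.589 -0.155  0.099] hi [0.795 0.056 0.111]
side vial_bin 0.7 [268. 191.] 1365 med [ 0.423 -0.171  0.008] lo [ 0.37  -0.21   0.002] hi [ 0.476 -0.143  0.02 ]
side case 0.98 [210. 298.] 5771 med [ 0.691 -0.129  0.092] lo [ 0.616 -0.157  0.011] hi [0.787 0.044 0.111]
side lift_bar 0.62 [188. 294.] 2802 med [ 0.702 -0.065  0.108] lo [ 0.59  -0.155  0.08 ] hi [0.795 0.085 0.111]
side b
[... 1412 characters left out ...]
5] hi [0.797 0.055 0.112]
top beaker 0.74 [262. 170.] 404 med [0.436 0.229 0.023] lo [0.413 0.201 0.017] hi [0.456 0.248 0.06 ]
top marker 0.53 [268. 206.] 257 med [0.405 0.151 0.011] lo [0.399 0.085 0.006] hi [0.413 0.207 0.016]
[[-0.019, -0.984, 0.175, 0.443], [-1.0, 0.017, -0.014, 0.025], [0.011, -0.175, -0.985, 0.921], [0.0, 0.0, 0.0, 1.0]] -0.08490526412702487 [[354.79846231   0.         258.3098026 ]
 [  0.         354.79846231 192.01300523]
 [  0.           0.           1.        ]]
{'time_s': 1.1, 'tcp_pos': [0.2282, -0.5004, 0.2406], 'tcp_rot': [0.0, 0.8411, -0.5409, -0.0], 'force': [0.1577, -0.3938, 0.1984], 'width': 0.0931, 'qpos': [-1.2276, 0.3507, 1.6518, -0.0, 1.1391, -0.0846]}
```

Run:
```python
import cv2
for c in('top','side'):
    a=cv2.imread(f'pics/{c}0.png')
    a=a[70:300,130:400] if c=='top' else a[120:310,110:400]
    f=2.6
    cv2.imwrite(f'pics/{c}0z.png',cv2.resize(a,None,fx=f,fy=f,interpolation=cv2.INTER_CUBIC))
```

```text
(no output)
```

View pics/top0z.png

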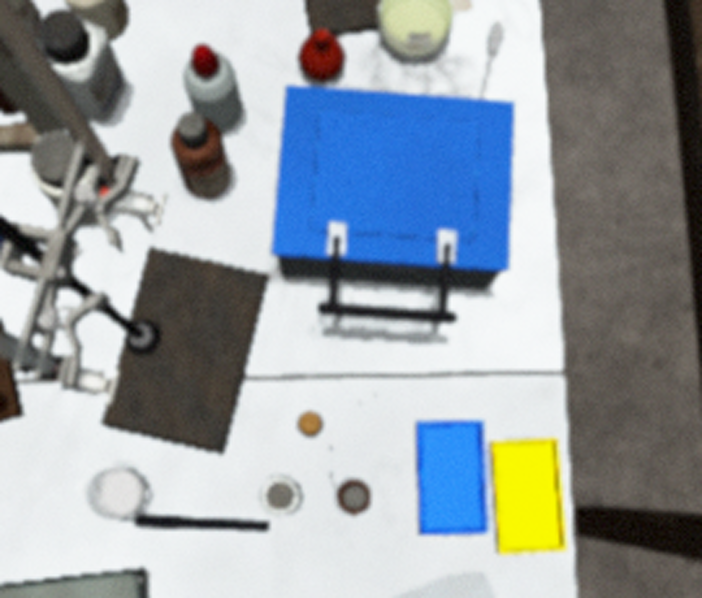

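View pics/side0z.png

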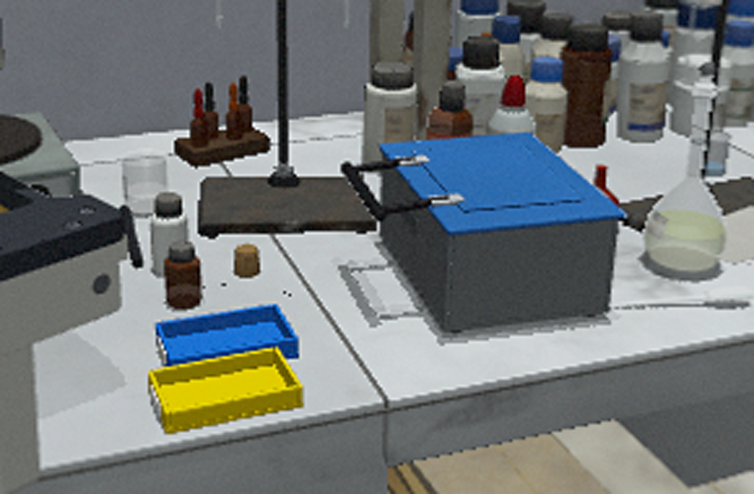

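Run:
```python
from h import *
im=cv2.cvtColor(cv2.imread('pics/top0.png'),cv2.COLOR_BGR2RGB);W=np.load('topW.npy');d=np.load('topd.npy')
Ws=np.load('sideW.npy');ims=cv2.cvtColor(cv2.imread('pics/side0.png'),cv2.COLOR_BGR2RGB)
def cap(W,cx,cy,r,zl,zh):
    m=(np.hypot(W[...,0]-cx,W[...,1]-cy)<r)&(W[...,2]>zl)&(W[...,2]<zh); P=W[m]
    (c,rad)=cv2.minEnclosingCircle(P[:,:2].astype(np.float32))
    return len(P),P.mean(0).round(4),np.round(c,4),round(rad,4)
print('white cap',cap(W,.432,.066,.03,.07,.085),'body',cap(W,.432,.066,.03,.04,.06))
print('brown cap',cap(W,.43,-.001,.03,.05,.065),'body',cap(W,.43,-.001,.03,.03,.045))
print('cork',cap(W,.5,.04,.03,.02,.032), W[233,249])
print('side white',cap(Ws,.432,.066,.03,.07,.085),'brown',cap(Ws,.43,-.001,.03,.053,.065),'cork',cap(Ws,.5,.04,.03,.022,.032))
for n,X in(('top',W),('side',Ws)):
  img=im if n=='top' else ims
  hsv=cv2.cvtColor(img,cv2.COLOR_RGB2HSV)
  for nm,lo,hi in(('blue',100,125),('yel',22,36)):
    for zr in ((.013,.03),(-.002,.009)):
        m=(hsv[...,0]>lo)&(hsv[...,0]<hi)&(hsv[...,1]>120)&(X[...,2]>zr[0])&(X[...,2]<zr[1])&(X[...,0]<.55)&(X[...,0]>.3)
        P=X[m]
        if len(P)<20: continue
        print(n,nm,zr,len(P),cv2.minAreaRect(P[:,:2].astype(np.float32)),P.mean(0).round(3))
  m=(hsv[...,0]>95)&(hsv[...,0]<125)&(hsv[...,1]>120)&(X[...,2]>.1)&(X[...,2]<.12)&(X[...,0]>.55)&(X[...,0]<.85)
  P=X[m];print('lid',cv2.minAreaRect(P[:,:2].astype(np.float32)),P[:,2].mean())
  # bar
  m=(img.max(-1)<70)&(X[...,2]>.095)&(X[...,2]<.125)&(X[...,0]>.5)&(X[...,0]<.592)&(X[...,1]<.08)&(X[...,1]>-.2)
  P=X[m]
  if len(P): print('bar',len(P),P.mean(0).round(4),P.min(0).round(3),P.max(0).round(3),np.unique(P[:,0].round(2),return_counts=True))
print('rod',[(r,W[r,186].round(3).tolist()) for r in (185,193,199,205)])
# tall stuff map
for y in np.arange(.45,-.3,-.05):
    print(round(y,2),[ (lambda q: '%3d'%(1000*q.max()) if len(q) else '  -')(X2) for x in np.arange(.3,.95,.05) for X2 in [np.concatenate([A[(abs(A[...,0]-x)<.025)&(abs(A[...,1]-y)<.025)][:,2] for A in (W,Ws)])]])
```

```text
white cap (93, array([0.4318, 0.0659, 0.0775]), array([0.4319, 0.0659]), 0.0125) body (66, array([0.4311, 0.0654, 0.0574]), array([0.4314, 0.0668]), 0.0183)
brown cap (74, array([ 0.4293, -0.0024,  0.0573]), array([ 0.4292, -0.0025]), 0.0114) body (59, array([ 0.4299, -0.0028,  0.0427]), array([ 0.4292, -0.0029]), 0.0165)
cork (64, array([0.5009, 0.0376, 0.0256]), array([0.5008, 0.0375]), 0.0111) [0.49783279 0.03775529 0.02538219]
side white (55, array([0.4292, 0.0612, 0.0757]), array([0.4295, 0.0626]), 0.0123) brown (46, array([ 0.4263, -0.0075,  0.0567]), array([ 0.4251, -0.0047]), 0.0135) cork (34, array([0.4981, 0.0352, 0.0248]), array([0.4985, 0.0363]), 0.0121)
top blue (0.013, 0.03) 169 ((0.4448084831237793, -0.09868962317705154), (0.10782769322395325, 0.06400640308856964), 0.1028783768415451) [ 0.443 -0.095  0.018]
top blue (-0.002, 0.009) 915 ((0.44556161761283875, -0.09834334999322891), (0.0629255473613739, 0.10282730311155319), 89.97086334228516) [ 0.446 -0.1    0.004]
top yel (0.013, 0.03) 175 ((0.4256197512149811, -0.17204922437667847), (0.10718240588903427, 0.06549086421
[... 2212 characters left out ...]
143', '143', '  5']
0.05 ['  4', '  4', ' 80', '921', ' 30', '  5', '110', '113', '112', '112', '112', ' 47', ' 74']
0.0 ['  3', '  4', ' 60', ' 60', ' 23', '  4', '113', '115', '113', '115', '114', ' 73', ' 75']
-0.05 ['  5', '  4', ' 21', ' 23', ' 20', '  4', '113', '112', '113', '114', '112', '  4', '212']
-0.1 ['  4', '  3', ' 22', ' 10', ' 23', '  5', '113', '114', '115', '114', '111', '  5', '213']
-0.15 ['  3', ' 22', ' 22', ' 21', ' 23', '  5', '  4', '111', '111', '112', '111', ' 14', ' 20']
-0.2 ['  4', ' 21', ' 21', ' 21', ' 23', '  6', '  5', '  5', '  4', '  4', '  4', '  5', ' 18']
-0.25 ['  -', '  -', '  -', '  -', '  -', '  -', '  -', '  -', '  -', '  -', '  -', '  -', '  -']
```

Run:
```python
from h import *
im=cv2.cvtColor(cv2.imread('pics/top0.png'),cv2.COLOR_BGR2RGB);W=np.load('topW.npy');d=np.load('topd.npy')
Ws=np.load('sideW.npy');ims=cv2.cvtColor(cv2.imread('pics/side0.png'),cv2.COLOR_BGR2RGB)
for n,X,img in(('top',W,im),('side',Ws,ims)):
  m=(img.max(-1)<90)&(X[...,2]>.09)&(X[...,2]<.125)&(X[...,0]>.55)&(X[...,0]<.615)&(X[...,1]<.08)&(X[...,1]>-.2)
  P=X[m]
  # bar: points with x below
  print(n,len(P),np.percentile(P,[2,50,98],axis=0).round(4).tolist())
  P=P[P[:,0]<.597]
  v=np.polyfit(P[:,1],P[:,0],1); print('bar line dx/dy',v,'n',len(P),P[:,2].mean(), 'y range',P[:,1].min(),P[:,1].max(),'x@mid',np.polyval(v,-.045))
  hsv=cv2.cvtColor(img,cv2.COLOR_RGB2HSV)
  m=(hsv[...,0]>95)&(hsv[...,0]<125)&(hsv[...,1]>120)&(X[...,2]>.1)&(X[...,2]<.12)&(X[...,0]>.6)&(X[...,0]<.85)&(X[...,1]<.09)
  m=cv2.morphologyEx(m.astype(np.uint8),cv2.MORPH_OPEN,np.ones((3,3)))>0
  Q=X[m];print('lid',cv2.minAreaRect(Q[:,:2].astype(np.float32)),Q.mean(0))
  # floor long-edge yaw
  for nm,lo,hi in(('blue',100,125),('yel',22,36)):
    m=((hsv[...,0]>lo)&(hsv[...,0]<hi)&(hsv[...,1]>120)&(X[...,2]>-.005)&(X[...,2]<.03)&(X[...,0]<.55)&(X[...,0]>.3)&(X[...,1]<-.03))
    m=cv2.morphologyEx(m.astype(np.uint8),cv2.MORPH_OPEN,np.ones((3,3)))>0
    Q=X[m];c=Q[:,:2].mean(0);u,s,vt=np.linalg.svd(Q[:,:2]-c,full_matrices=False);print(nm,'pca',np.degrees(np.arctan2(vt[0,1],vt[0,0]))%180,c,cv2.minAreaRect(Q[:,:2].astype(np.float32)))
  dd=np.load(n+'d.npy')
  m=(dd>0)&(X[...,2]>.15)&(X[...,2]<.9)&(X[...,0]>.3)&(X[...,0]<.65)&(X[...,1]<.3)&(X[...,1]>-.1)
  P=X[m]
  for yy in np.arange(.08,.3,.02):
    q=P[(P[:,1]>=yy)&(P[:,1]<yy+.02)]
    if len(q): print(n,'obst y',round(yy,2),len(q),'x',q[:,0].min().round(3),q[:,0].max().round(3),'z',q[:,2].min().round(3),q[:,2].max().round(3))
print(W[188:193,279].round(3).tolist())
```

```text
top 201 [[0.5852, -0.0886, 0.1061], [0.5927, -0.0369, 0.1094], [0.6133, 0.0233, 0.1124]]
bar line dx/dy [0.07359072 0.59366945] n 156 0.10967431793772753 y range -0.09047479856008465 0.025741839731598402 x@mid 0.590357865657521
lid ((0.7202296257019043, -0.04537518322467804), (0.21433459222316742, 0.16806919872760773), 84.76921844482422) [ 0.71938828 -0.04451183  0.10863742]
blue pca 0.054200189724753045 [ 0.44523943 -0.0995993 ] ((0.4455018937587738, -0.09868837893009186), (0.10644078999757767, 0.06400640308856964), 0.1028783768415451)
yel pca 1.3073385171908285 [ 0.42479283 -0.17438867] ((0.4256197512149811, -0.17204922437667847), (0.10718240588903427, 0.06549086421728134), 1.0883599519729614)
top obst y 0.12 12 x 0.636 0.648 z 0.278 0.285
top obst y 0.14 1969 x 0.557 0.65 z 0.209 0.693
top obst y 0.16 1078 x 0.501 0.649 z 0.214 0.692
top obst y 0.18 3782 x 0.505 0.65 z 0.152 0.713
top obst y 0.2 499 x 0.51 0.604 z 0.152 0.562
top obst y 0.22 132 x 0.574 0.602 z 0.348 0.376
top obst y 0.24 9 x 0.585 0.595 z 0.36 0.37
side 165 [[0.581, -0.0984, 0.1023], [0.5897, -0.0598, 0.108], [0.
[... 294 characters left out ...]
25809  0.10816951]
blue pca 172.92014523834573 [ 0.44684442 -0.09293674] ((0.4437386691570282, -0.10195105522871017), (0.10986639559268951, 0.07031188160181046), 0.5615988969802856)
yel pca 8.961809965583996 [ 0.4245831 -0.1762234] ((0.42326682806015015, -0.17657411098480225), (0.10863927751779556, 0.07092681527137756), 2.4557528495788574)
side obst y 0.12 20 x 0.627 0.648 z 0.278 0.365
side obst y 0.14 697 x 0.553 0.649 z 0.206 0.531
side obst y 0.16 405 x 0.499 0.65 z 0.21 0.531
side obst y 0.18 1300 x 0.504 0.619 z 0.15 0.53
side obst y 0.2 148 x 0.509 0.591 z 0.151 0.53
[[0.596, -0.035, 0.108], [0.594, -0.035, 0.109], [0.59, -0.034, 0.114], [0.589, -0.035, 0.109], [0.587, -0.035, 0.108]]
```

View pics/side0.png

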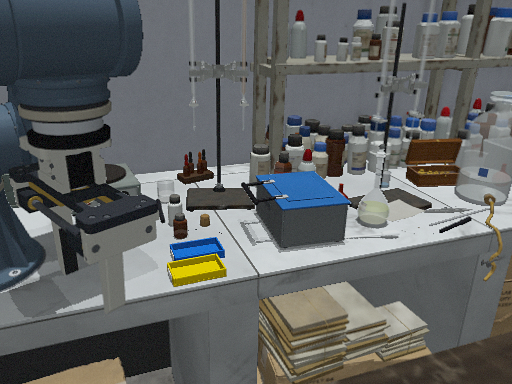

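Emit:
arm_command(
  rows=[
    {"az": 0.107,"gripper": 0.1},
    {"az": 0.107},
    {"az": 0.107},
    {"az": 0.107},
    {"dx": -2.6,"dy": -1.3},
    {"dx": -3.4,"dy": -1.7},
    {"dx": -3.4,"dy": -1.7},
    {"dx": -3.4,"dy": -1.7},
    {"dx": -3.4,"dy": -1.7},
    {"dx": -3.4,"dy": -1.7},
    {"dx": -3.4,"dy": -1.7},
    {"dx": -3.4,"dy": -1.7},
    {"dx": -3.4,"dy": -1.7},
    {"dx": -3.4,"dy": -1.7},
    {"dx": -3.4,"dy": -1.7},
    {"dx": -3.4,"dy": -1.7},
    {"dx": -3.4,"dy": -1.7},
    {"dx": -3.4,"dy": -1.7},
    {"dx": -3.4,"dy": -1.8},
    {"dx": -3.4,"dy": -1.7},
  ],
  squeeze=15,
)

```text
invalid input
```

Emit:
arm_command(
  squeeze=15,
  rows=[
    {"dx": 0,"dy": 0,"dz": 0,"ax": 0,"ay": 0,"az": 0.107,"gripper": 0.1},
    {"dx": 0,"dy": 0,"dz": 0,"ax": 0,"ay": 0,"az": 0.107,"gripper": 0.1},
    {"dx": 0,"dy": 0,"dz": 0,"ax": 0,"ay": 0,"az": 0.107,"gripper": 0.1},
    {"dx": 0,"dy": 0,"dz": 0,"ax": 0,"ay": 0,"az": 0.107,"gripper": 0.1},
  ],
)

```text
time_s: 1.43
tcp_pos: [0.2282, -0.5004, 0.2407]
tcp_rot: [-0.0, -0.705, 0.709, -0.0]
force: [-0.5, -0.8, -0.4]
width: 0.0709
```

Emit:
arm_command(
  rows=[
    {"dx": -2.6,"dy": -1.3,"gripper": 0.1},
    {"dx": -3.4,"dy": -1.7,"gripper": 0.1},
    {"dx": -3.4,"dy": -1.7,"gripper": 0.1},
    {"dx": -3.4,"dy": -1.7,"gripper": 0.1},
    {"dx": -3.4,"dy": -1.7,"gripper": 0.1},
    {"dx": -3.4,"dy": -1.7,"gripper": 0.1},
    {"dx": -3.4,"dy": -1.7,"gripper": 0.1},
    {"dx": -3.4,"dy": -1.7,"gripper": 0.1},
    {"dx": -3.4,"dy": -1.7,"gripper": 0.1},
    {"dx": -3.4,"dy": -1.7,"gripper": 0.1},
    {"dx": -3.4,"dy": -1.7,"gripper": 0.1},
    {"dx": -3.4,"dy": -1.7,"gripper": 0.1},
    {"dx": -3.4,"dy": -1.7,"gripper": 0.1},
    {"dx": -3.4,"dy": -1.7,"gripper": 0.1},
    {"dx": -3.4,"dy": -1.8,"gripper": 0.1},
    {"dx": -3.4,"dy": -1.7,"gripper": 0.1},
  ],
)

```text
invalid input
```

Emit:
arm_command(
  rows=[
    {"dx": -2.6,"dy": -1.3,"dz": 0,"ax": 0,"ay": 0,"az": 0,"gripper": 0.1},
    {"dx": -3.4,"dy": -1.7,"dz": 0,"ax": 0,"ay": 0,"az": 0,"gripper": 0.1},
    {"dx": -3.4,"dy": -1.7,"dz": 0,"ax": 0,"ay": 0,"az": 0,"gripper": 0.1},
    {"dx": -3.4,"dy": -1.7,"dz": 0,"ax": 0,"ay": 0,"az": 0,"gripper": 0.1},
    {"dx": -3.4,"dy": -1.7,"dz": 0,"ax": 0,"ay": 0,"az": 0,"gripper": 0.1},
    {"dx": -3.4,"dy": -1.7,"dz": 0,"ax": 0,"ay": 0,"az": 0,"gripper": 0.1},
    {"dx": -3.4,"dy": -1.7,"dz": 0,"ax": 0,"ay": 0,"az": 0,"gripper": 0.1},
    {"dx": -3.4,"dy": -1.7,"dz": 0,"ax": 0,"ay": 0,"az": 0,"gripper": 0.1},
    {"dx": -3.4,"dy": -1.7,"dz": 0,"ax": 0,"ay": 0,"az": 0,"gripper": 0.1},
    {"dx": -3.4,"dy": -1.7,"dz": 0,"ax": 0,"ay": 0,"az": 0,"gripper": 0.1},
    {"dx": -3.4,"dy": -1.7,"dz": 0,"ax": 0,"ay": 0,"az": 0,"gripper": 0.1},
    {"dx": -3.4,"dy": -1.7,"dz": 0,"ax": 0,"ay": 0,"az": 0,"gripper": 0.1},
    {"dx": -3.4,"dy": -1.7,"dz": 0,"ax": 0,"ay": 0,"az": 0,"gripper": 0.1},
    {"dx": -3.4,"dy": -1.7,"dz": 0,"ax": 0,"ay": 0,"az": 0,"gripper": 0.1},
    {"dx": -3.4,"dy": -1.8,"dz": 0,"ax": 0,"ay": 0,"az": 0,"gripper": 0.1},
    {"dx": -3.4,"dy": -1.7,"dz": 0,"ax": 0,"ay": 0,"az": 0,"gripper": 0.1},
  ],
)

```text
time_s: 2.77
tcp_pos: [0.4979, 0.0375, 0.2408]
tcp_rot: [-0.0, 0.707, -0.707, 0.0]
force: [1.0, -1.1, 0.4]
width: 0.051
```

Emit:
arm_command(
  rows=[
    {"dx": 0,"dy": -0.2,"dz": 3.2,"ax": 0,"ay": 0,"az": 0,"gripper": 0.1},
    {"dx": 0,"dy": 0,"dz": 3.2,"ax": 0,"ay": 0,"az": 0,"gripper": 0.1},
    {"dx": 0,"dy": 0,"dz": 3.2,"ax": 0,"ay": 0,"az": 0,"gripper": 0.1},
    {"dx": 0,"dy": 0,"dz": 3.2,"ax": 0,"ay": 0,"az": 0,"gripper": 0.1},
    {"dx": 0,"dy": 0,"dz": 3.2,"ax": 0,"ay": 0,"az": 0,"gripper": 0.1},
    {"dx": 0,"dy": 0,"dz": 2.5,"ax": 0,"ay": 0,"az": 0,"gripper": 0.1},
    {"dx": 0,"dy": 0,"dz": 1.5,"ax": 0,"ay": 0,"az": 0,"gripper": 0.1},
    {"dx": 0,"dy": 0,"dz": 0.9,"ax": 0,"ay": 0,"az": 0,"gripper": 0.1},
    {"dx": 0,"dy": 0,"dz": 0,"ax": 0,"ay": 0,"az": 0,"gripper": -0.6},
    {"dx": 0,"dy": 0,"dz": 0,"ax": 0,"ay": 0,"az": 0,"gripper": -0.6},
    {"dx": 0,"dy": 0,"dz": 0,"ax": 0,"ay": 0,"az": 0,"gripper": -0.6},
    {"dx": 0,"dy": 0,"dz": 0,"ax": 0,"ay": 0,"az": 0,"gripper": -0.6},
    {"dx": 0,"dy": 0,"dz": 0,"ax": 0,"ay": 0,"az": 0,"gripper": -0.6},
    {"dx": 0,"dy": 0,"dz": 0,"ax": 0,"ay": 0,"az": 0,"gripper": -0.6},
  ],
  squeeze=12,
)

```text
time_s: 3.93
tcp_pos: [0.4999, 0.0356, 0.0325]
tcp_rot: [0.001, -0.707, 0.707, -0.001]
force: [-0.9, 1.5, 7.1]
width: 0.0227
```

Emit:
arm_command(
  rows=[
    {"dx": 0,"dy": 0,"dz": -1.0,"ax": 0,"ay": 0,"az": 0,"gripper": -0.6},
    {"dx": 0,"dy": 0,"dz": -2.0,"ax": 0,"ay": 0,"az": 0,"gripper": -0.6},
    {"dx": 0,"dy": 0,"dz": -2.0,"ax": 0,"ay": 0,"az": 0,"gripper": -0.6},
    {"dx": 0,"dy": 0,"dz": -2.0,"ax": 0,"ay": 0,"az": 0,"gripper": -0.6},
    {"dx": 0,"dy": 0,"dz": -2.0,"ax": 0,"ay": 0,"az": 0,"gripper": -0.6},
    {"dx": 0,"dy": 0,"dz": 0,"ax": 0,"ay": 0,"az": 0,"gripper": -0.6},
  ],
)

```text
time_s: 4.43
tcp_pos: [0.501, 0.0355, 0.1256]
tcp_rot: [0.002, -0.707, 0.707, -0.002]
force: [0.7, -0.0, 0.5]
width: 0.0232
```

Run:
```python
from h import *
im,d=shot('side')
cv2.imwrite('pics/s1.png',cv2.cvtColor(cv2.resize(im[60:300,100:400],None,fx=2.5,fy=2.5,interpolation=cv2.INTER_CUBIC),cv2.COLOR_RGB2BGR))
st()
```

```text
{'time_s': 4.4833, 'tcp_pos': [0.5002, 0.0355, 0.1237], 'tcp_rot': [0.0013, -0.707, 0.7072, -0.0014], 'force': [-0.6032, 0.3986, -0.2326], 'width': 0.0229, 'qpos': [-0.022, 0.4243, 1.8807, -0.0, 0.8328, 1.549]}
```

View pics/s1.png

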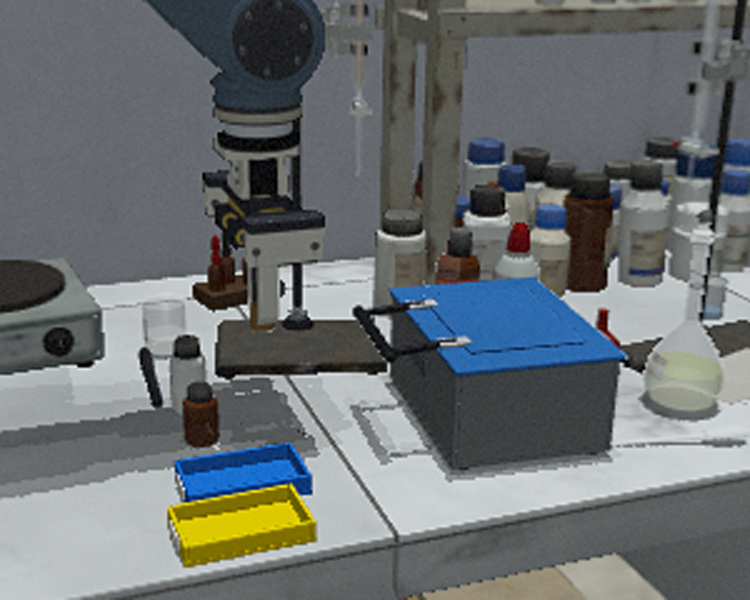

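Emit:
arm_command(
  rows=[
    {"dx": 1.5,"dy": 0.6,"dz": 0,"ax": 0,"ay": 0,"az": 0,"gripper": -0.6},
    {"dx": 2.5,"dy": 1.0,"dz": 0,"ax": 0,"ay": 0,"az": 0,"gripper": -0.6},
    {"dx": 2.5,"dy": 1.0,"dz": 0,"ax": 0,"ay": 0,"az": 0,"gripper": -0.6},
    {"dx": 2.5,"dy": 1.0,"dz": 0,"ax": 0,"ay": 0,"az": 0,"gripper": -0.6},
    {"dx": 2.5,"dy": 1.0,"dz": 0,"ax": 0,"ay": 0,"az": 0,"gripper": -0.6},
    {"dx": 1.9,"dy": 0.9,"dz": 0,"ax": 0,"ay": 0,"az": 0,"gripper": -0.6},
    {"dx": 0,"dy": 0,"dz": 2,"ax": 0,"ay": 0,"az": 0,"gripper": -0.6},
    {"dx": 0,"dy": 0,"dz": 2.5,"ax": 0,"ay": 0,"az": 0,"gripper": -0.6},
    {"dx": 0,"dy": 0,"dz": 2.2,"ax": 0,"ay": 0,"az": 0,"gripper": -0.6},
    {"dx": 0,"dy": 0,"dz": 1.2,"ax": 0,"ay": 0,"az": 0,"gripper": -0.6},
    {"dx": 0,"dy": 0,"dz": 0,"ax": 0,"ay": 0,"az": 0,"gripper": -0.6},
  ],
)

```text
time_s: 5.4
tcp_pos: [0.4424, -0.098, 0.04]
tcp_rot: [-0.001, -0.707, 0.707, 0.002]
force: [0.1, 0.7, -0.8]
width: 0.0231
```

Emit:
arm_command(
  rows=[
    {"dx": 0,"dy": 0,"dz": -0.5,"ax": 0,"ay": 0,"az": 0,"gripper": -0.6},
    {"dx": 0,"dy": 0,"dz": 0,"ax": 0,"ay": 0,"az": 0,"gripper": -0.6},
    {"dx": 0,"dy": 0,"dz": 0,"ax": 0,"ay": 0,"az": 0,"gripper": -0.6},
  ],
)

```text
time_s: 5.65
tcp_pos: [0.4449, -0.0986, 0.0488]
tcp_rot: [0.0, -0.707, 0.707, -0.001]
force: [0.5, 1.0, 0.1]
width: 0.0226
```

Run:
```python
from h import *
st()
im,d=shot('side')
cv2.imwrite('pics/s2.png',cv2.cvtColor(cv2.resize(im[130:300,130:300],None,fx=3.5,fy=3.5,interpolation=cv2.INTER_CUBIC),cv2.COLOR_RGB2BGR))
```

```text
{'time_s': 5.65, 'tcp_pos': [0.4449, -0.0986, 0.0488], 'tcp_rot': [0.0005, -0.7071, 0.7071, -0.0009], 'force': [0.5489, 0.9715, 0.1436], 'width': 0.0226, 'qpos': [-0.3203, 0.5018, 2.0272, 0.0, 0.6105, 1.2505]}
```

View pics/s2.png

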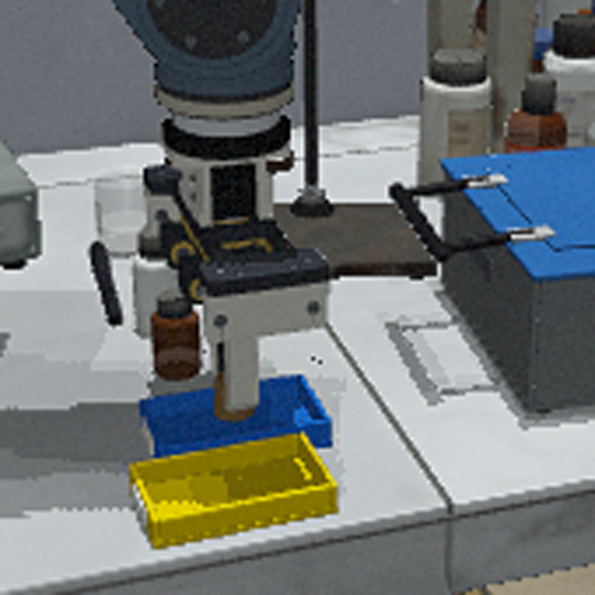

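Emit:
arm_command(
  rows=[
    {"dx": 0,"dy": 0,"dz": 0.3,"ax": 0,"ay": 0,"az": 0,"gripper": -0.6},
    {"dx": 0,"dy": 0,"dz": 0,"ax": 0,"ay": 0,"az": 0,"gripper": -0.6},
    {"dx": 0,"dy": 0,"dz": 0,"ax": 0,"ay": 0,"az": 0,"gripper": 0},
    {"dx": 0,"dy": 0,"dz": 0,"ax": 0,"ay": 0,"az": 0,"gripper": 0},
    {"dx": 0,"dy": 0,"dz": 0,"ax": 0,"ay": 0,"az": 0,"gripper": 0},
    {"dx": 0,"dy": 0,"dz": 0,"ax": 0,"ay": 0,"az": 0,"gripper": 0},
    {"dx": 0,"dy": 0,"dz": -1.5,"ax": 0,"ay": 0,"az": 0,"gripper": 0.1},
    {"dx": 0,"dy": 0,"dz": -3,"ax": 0,"ay": 0,"az": 0,"gripper": 0.1},
    {"dx": 0,"dy": 0,"dz": -3,"ax": 0,"ay": 0,"az": 0,"gripper": 0.1},
    {"dx": 0,"dy": 0,"dz": -1.5,"ax": 0,"ay": 0,"az": 0,"gripper": 0.1},
    {"dx": 0,"dy": 0,"dz": 0,"ax": 0,"ay": 0,"az": 0,"gripper": 0.1},
  ],
)

```text
time_s: 6.62
tcp_pos: [0.4458, -0.0989, 0.1375]
tcp_rot: [0.001, -0.707, 0.707, -0.002]
force: [-0.1, 0.3, 0.1]
width: 0.051
```

Run:
```python
from h import *
st()
im,d=shot('side'); W=world('side',d)
cv2.imwrite('pics/s3.png',cv2.cvtColor(cv2.resize(im[130:300,130:300],None,fx=3.5,fy=3.5,interpolation=cv2.INTER_CUBIC),cv2.COLOR_RGB2BGR))
for l in('cork','brown_vial','white_vial'):
  for q in nets.outline_of(l,'side')[:1]:
    P=W[q['region']&(d>0)];print(l,q['score'],np.percentile(P,[5,50,95],axis=0).round(3).tolist())
```

```text
{'time_s': 6.6167, 'tcp_pos': [0.4458, -0.0989, 0.1375], 'tcp_rot': [0.0012, -0.7071, 0.7071, -0.0024], 'force': [-0.1145, 0.3191, 0.0526], 'width': 0.051, 'qpos': [-0.3204, 0.3309, 1.9839, 0.0, 0.8214, 1.2505]}
brown_vial 0.72 [[0.412, -0.021, 0.001], [0.424, -0.015, 0.028], [0.44, 0.019, 0.057]]
white_vial 0.87 [[0.413, 0.047, 0.02], [0.426, 0.054, 0.054], [0.444, 0.074, 0.078]]
```

View pics/s3.png

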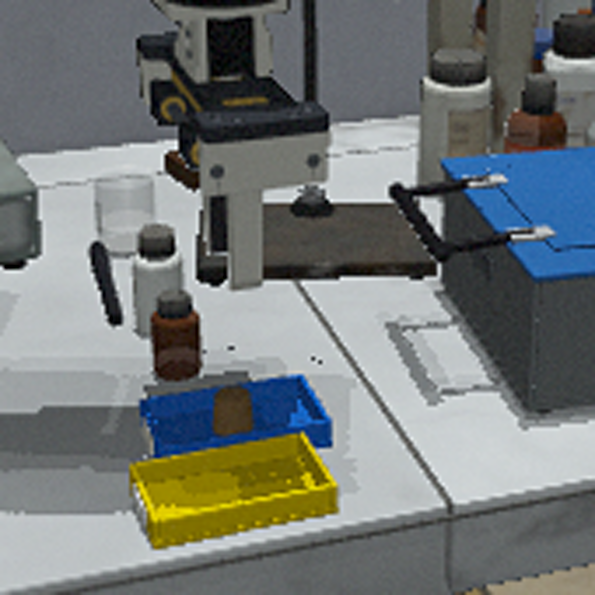

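Emit:
arm_command(
  rows=[
    {"dx": -1.5,"dy": 0.3,"dz": 0,"ax": 0,"ay": 0,"az": 0,"gripper": 0.1},
    {"dx": -2.5,"dy": 0.4,"dz": 0,"ax": 0,"ay": 0,"az": 0,"gripper": 0.1},
    {"dx": -2.5,"dy": 0.4,"dz": 0,"ax": 0,"ay": 0,"az": 0,"gripper": 0.1},
    {"dx": -2.0,"dy": 0.4,"dz": 0,"ax": 0,"ay": 0,"az": 0,"gripper": 0.1},
    {"dx": -1.0,"dy": 0.2,"dz": 0,"ax": 0,"ay": 0,"az": 0,"gripper": 0.1},
    {"dx": 0,"dy": 0,"dz": 1,"ax": 0,"ay": 0,"az": 0,"gripper": 0.1},
    {"dx": 0,"dy": 0,"dz": 2.5,"ax": 0,"ay": 0,"az": 0,"gripper": 0.1},
    {"dx": 0,"dy": 0,"dz": 2.5,"ax": 0,"ay": 0,"az": 0,"gripper": 0.1},
    {"dx": 0,"dy": 0,"dz": 2,"ax": 0,"ay": 0,"az": 0,"gripper": 0.1},
    {"dx": 0,"dy": 0,"dz": 1.2,"ax": 0,"ay": 0,"az": 0,"gripper": 0.1},
    {"dx": 0,"dy": 0,"dz": 0.4,"ax": 0,"ay": 0,"az": 0,"gripper": 0.1},
    {"dx": 0,"dy": 0,"dz": 0,"ax": 0,"ay": 0,"az": 0,"gripper": 0.1},
  ],
)

```text
time_s: 7.82
tcp_pos: [0.4266, -0.0036, 0.0375]
tcp_rot: [-0.001, -0.707, 0.707, 0.001]
force: [0.2, -0.2, 0.5]
width: 0.0513
```

Run:
```python
from h import *
st()
im,d=shot('side'); W=world('side',d)
cv2.imwrite('pics/s4.png',cv2.cvtColor(cv2.resize(im[130:300,130:300],None,fx=3.5,fy=3.5,interpolation=cv2.INTER_CUBIC),cv2.COLOR_RGB2BGR))
```

```text
{'time_s': 7.8167, 'tcp_pos': [0.4266, -0.0036, 0.0375], 'tcp_rot': [-0.0008, -0.707, 0.7072, 0.0011], 'force': [0.1508, -0.2342, 0.4944], 'width': 0.0513, 'qpos': [-0.1176, 0.494, 2.0986, -0.0, 0.5517, 1.4535]}
```

View pics/s4.png

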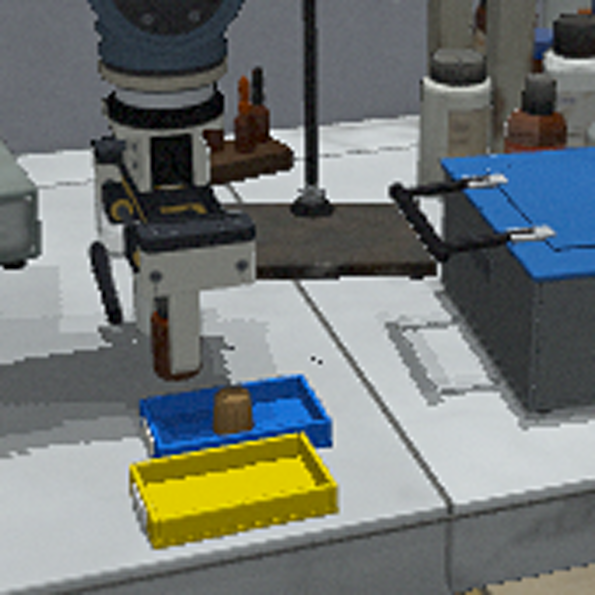

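Emit:
arm_command(
  rows=[
    {"dx": 0,"dy": 0,"dz": 0,"ax": 0,"ay": 0,"az": 0,"gripper": 0.1},
    {"dx": 0,"dy": 0,"dz": 0,"ax": 0,"ay": 0,"az": 0,"gripper": -0.6},
    {"dx": 0,"dy": 0,"dz": 0,"ax": 0,"ay": 0,"az": 0,"gripper": -0.6},
    {"dx": 0,"dy": 0,"dz": 0,"ax": 0,"ay": 0,"az": 0,"gripper": -0.6},
    {"dx": 0,"dy": 0,"dz": 0,"ax": 0,"ay": 0,"az": 0,"gripper": -0.6},
    {"dx": 0,"dy": 0,"dz": 0,"ax": 0,"ay": 0,"az": 0,"gripper": -0.6},
  ],
  squeeze=15,
)

```text
time_s: 8.37
tcp_pos: [0.4276, -0.0034, 0.039]
tcp_rot: [0.0, -0.707, 0.707, -0.0]
force: [-1.2, 1.4, 5.1]
width: 0.032
```

Emit:
arm_command(
  rows=[
    {"dx": 0,"dy": 0,"dz": -1,"ax": 0,"ay": 0,"az": 0,"gripper": -0.6},
    {"dx": 0,"dy": 0,"dz": -2,"ax": 0,"ay": 0,"az": 0,"gripper": -0.6},
    {"dx": 0,"dy": 0,"dz": -2,"ax": 0,"ay": 0,"az": 0,"gripper": -0.6},
    {"dx": 0,"dy": 0,"dz": -2,"ax": 0,"ay": 0,"az": 0,"gripper": -0.6},
    {"dx": 1,"dy": -0.1,"dz": -1,"ax": 0,"ay": 0,"az": 0,"gripper": -0.6},
    {"dx": 2,"dy": -0.25,"dz": 0,"ax": 0,"ay": 0,"az": 0,"gripper": -0.6},
    {"dx": 2.5,"dy": -0.3,"dz": 0,"ax": 0,"ay": 0,"az": 0,"gripper": -0.6},
    {"dx": 2.5,"dy": -0.4,"dz": 0,"ax": 0,"ay": 0,"az": 0,"gripper": -0.6},
    {"dx": 2.5,"dy": -0.4,"dz": 0,"ax": 0,"ay": 0,"az": 0,"gripper": -0.6},
    {"dx": 2.5,"dy": -0.3,"dz": 0,"ax": 0,"ay": 0,"az": 0,"gripper": -0.6},
    {"dx": 2.0,"dy": -0.3,"dz": 0,"ax": 0,"ay": 0,"az": 0,"gripper": -0.6},
    {"dx": 1.5,"dy": -0.2,"dz": 0,"ax": 0,"ay": 0,"az": 0,"gripper": -0.6},
    {"dx": 0.5,"dy": 0,"dz": 0,"ax": 0,"ay": 0,"az": 0,"gripper": -0.6},
    {"dx": 0,"dy": 0,"dz": 1,"ax": 0,"ay": 0,"az": 0,"gripper": -0.6},
    {"dx": 0,"dy": 0,"dz": 1.5,"ax": 0,"ay": 0,"az": 0,"gripper": -0.6},
    {"dx": 0,"dy": 0,"dz": 1.5,"ax": 0,"ay": 0,"az": 0,"gripper": -0.6},
    {"dx": 0,"dy": 0,"dz": 0.5,"ax": 0,"ay": 0,"az": 0,"gripper": -0.6},
    {"dx": 0,"dy": 0,"dz": 0,"ax": 0,"ay": 0,"az": 0,"gripper": -0.6},
    {"dx": 0,"dy": 0,"dz": 0,"ax": 0,"ay": 0,"az": 0,"gripper": -0.6},
  ],
)

```text
time_s: 9.95
tcp_pos: [0.4497, -0.1728, 0.0737]
tcp_rot: [0.0, 0.707, -0.707, -0.0]
force: [0.4, -0.1, 0.2]
width: 0.0318
```

Run:
```python
from h import *
st()
im,d=shot('side'); W=world('side',d)
cv2.imwrite('pics/s5.png',cv2.cvtColor(cv2.resize(im[130:300,130:300],None,fx=3.5,fy=3.5,interpolation=cv2.INTER_CUBIC),cv2.COLOR_RGB2BGR))
```

```text
{'time_s': 9.95, 'tcp_pos': [0.4497, -0.1728, 0.0737], 'tcp_rot': [0.0001, 0.7073, -0.7069, -0.0003], 'force': [0.4303, -0.1052, 0.179], 'width': 0.0318, 'qpos': [-0.4636, 0.4861, 1.9524, 0.0, 0.7037, 1.1067]}
```

View pics/s5.png

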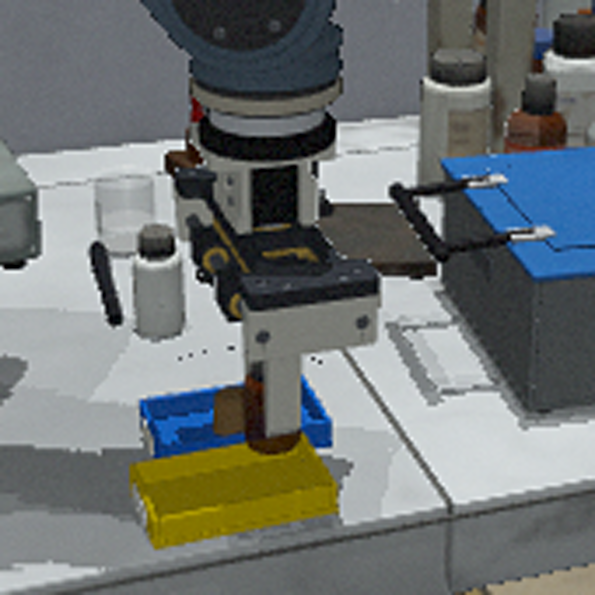

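Emit:
arm_command(
  rows=[
    {"dx": 0,"dy": 0,"dz": 1.0,"ax": 0,"ay": 0,"az": 0,"gripper": -0.6},
    {"dx": 0,"dy": 0,"dz": 1.0,"ax": 0,"ay": 0,"az": 0,"gripper": -0.6},
    {"dx": 0,"dy": 0,"dz": 0.6,"ax": 0,"ay": 0,"az": 0,"gripper": -0.6},
    {"dx": 0,"dy": 0,"dz": 0.3,"ax": 0,"ay": 0,"az": 0,"gripper": -0.6},
    {"dx": 0,"dy": 0,"dz": 0,"ax": 0,"ay": 0,"az": 0,"gripper": -0.6},
    {"dx": 0,"dy": 0,"dz": 0,"ax": 0,"ay": 0,"az": 0,"gripper": -0.6},
    {"dx": 0,"dy": 0,"dz": 0,"ax": 0,"ay": 0,"az": 0,"gripper": -0.6},
    {"dx": 0,"dy": 0,"dz": 0,"ax": 0,"ay": 0,"az": 0,"gripper": -0.6},
  ],
)

```text
time_s: 10.67
tcp_pos: [0.45, -0.1735, 0.0449]
tcp_rot: [0.0, -0.707, 0.707, -0.0]
force: [-0.7, -0.4, -0.7]
width: 0.032
```

Run:
```python
from h import *
st()
im,d=shot('side'); W=world('side',d)
cv2.imwrite('pics/s6.png',cv2.cvtColor(cv2.resize(im[130:300,130:300],None,fx=3.5,fy=3.5,interpolation=cv2.INTER_CUBIC),cv2.COLOR_RGB2BGR))
```

```text
{'time_s': 10.6667, 'tcp_pos': [0.45, -0.1735, 0.0449], 'tcp_rot': [0.0001, -0.707, 0.7072, -0.0003], 'force': [-0.7368, -0.4028, -0.6674], 'width': 0.032, 'qpos': [-0.4647, 0.5421, 1.9604, 0.0, 0.6385, 1.1063]}
```

View pics/s6.png

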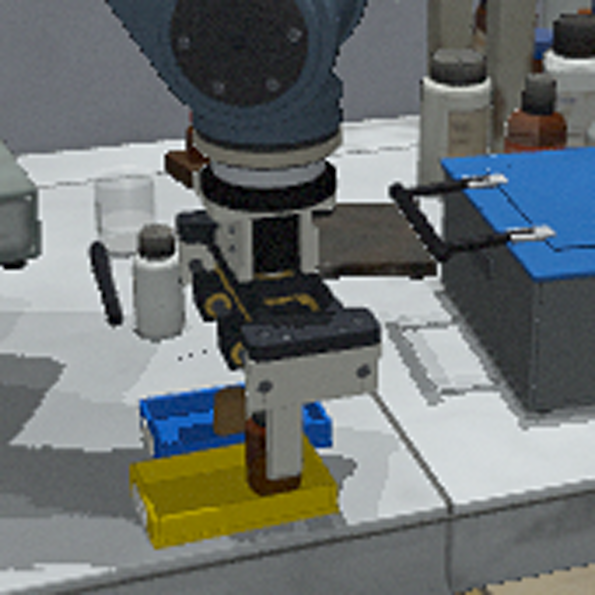

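Emit:
arm_command(
  rows=[
    {"dx": 0,"dy": 0,"dz": 0.15,"ax": 0,"ay": 0,"az": 0,"gripper": -0.6},
    {"dx": 0,"dy": 0,"dz": 0,"ax": 0,"ay": 0,"az": 0,"gripper": -0.6},
    {"dx": 0,"dy": 0,"dz": 0,"ax": 0,"ay": 0,"az": 0,"gripper": -0.2},
    {"dx": 0,"dy": 0,"dz": 0,"ax": 0,"ay": 0,"az": 0,"gripper": 0},
    {"dx": 0,"dy": 0,"dz": 0,"ax": 0,"ay": 0,"az": 0,"gripper": 0.1},
    {"dx": 0,"dy": 0,"dz": 0,"ax": 0,"ay": 0,"az": 0,"gripper": 0.1},
    {"dx": 0,"dy": 0,"dz": 0,"ax": 0,"ay": 0,"az": 0,"gripper": 0.1},
    {"dx": 0,"dy": 0,"dz": -1,"ax": 0,"ay": 0,"az": 0,"gripper": 0.1},
    {"dx": 0,"dy": 0,"dz": -2,"ax": 0,"ay": 0,"az": 0,"gripper": 0.1},
    {"dx": 0,"dy": 0,"dz": -2,"ax": 0,"ay": 0,"az": 0,"gripper": 0.1},
    {"dx": 0,"dy": 0,"dz": -2.5,"ax": 0,"ay": 0,"az": 0,"gripper": 0.1},
    {"dx": 0,"dy": 0,"dz": -2.5,"ax": 0,"ay": 0,"az": 0,"gripper": 0.1},
    {"dx": 0,"dy": 0,"dz": 0,"ax": 0,"ay": 0,"az": 0,"gripper": 0.1},
  ],
)

```text
time_s: 11.8
tcp_pos: [0.4516, -0.1743, 0.1478]
tcp_rot: [0.001, -0.707, 0.707, -0.003]
force: [-0.5, -0.9, 0.6]
width: 0.0513
```

Run:
```python
from h import *
st()
im,d=shot('side'); W=world('side',d)
cv2.imwrite('pics/s7.png',cv2.cvtColor(cv2.resize(im[130:300,130:300],None,fx=3.5,fy=3.5,interpolation=cv2.INTER_CUBIC),cv2.COLOR_RGB2BGR))
for l in('brown_vial','white_vial'):
  for q in nets.outline_of(l,'side')[:1]:
    P=W[q['region']&(d>0)];print(l,q['score'],np.percentile(P,[5,50,95],axis=0).round(3).tolist())
```

```text
{'time_s': 11.8, 'tcp_pos': [0.4516, -0.1743, 0.1478], 'tcp_rot': [0.0011, -0.7071, 0.7072, -0.0033], 'force': [-0.5054, -0.8674, 0.6425], 'width': 0.0513, 'qpos': [-0.4646, 0.3567, 1.9101, 0.0001, 0.8679, 1.1063]}
brown_vial 0.87 [[0.434, -0.191, 0.013], [0.446, -0.185, 0.039], [0.462, -0.172, 0.062]]
white_vial 0.81 [[0.414, 0.047, 0.009], [0.428, 0.052, 0.043], [0.444, 0.068, 0.077]]
```

View pics/s7.png

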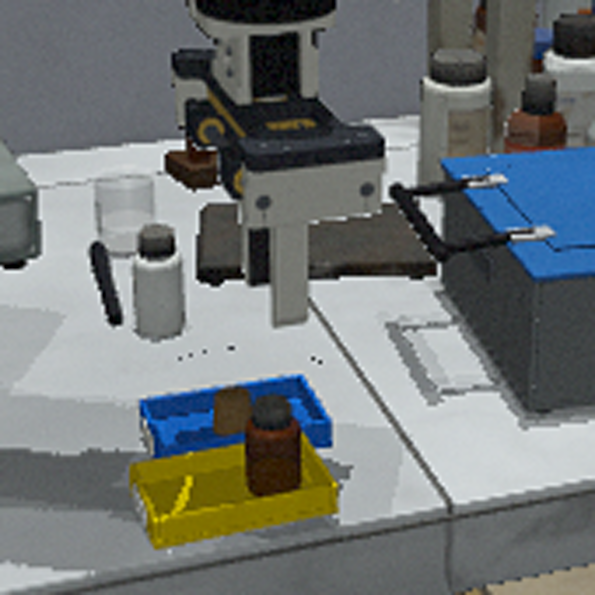

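Emit:
arm_command(
  rows=[
    {"dx": -1.5,"dy": 0.1,"dz": 0,"ax": 0,"ay": 0,"az": 0,"gripper": 0.3},
    {"dx": -3,"dy": 0.25,"dz": 0,"ax": 0,"ay": 0,"az": 0,"gripper": 0.3},
    {"dx": -3.5,"dy": 0.3,"dz": 0,"ax": 0,"ay": 0,"az": 0,"gripper": 0.3},
    {"dx": -3.5,"dy": 0.3,"dz": 0,"ax": 0,"ay": 0,"az": 0,"gripper": 0.3},
    {"dx": -3.5,"dy": 0.3,"dz": 0,"ax": 0,"ay": 0,"az": 0,"gripper": 0.3},
    {"dx": -3.5,"dy": 0.3,"dz": 0,"ax": 0,"ay": 0,"az": 0,"gripper": 0.3},
    {"dx": -3,"dy": 0.25,"dz": 0,"ax": 0,"ay": 0,"az": 0,"gripper": 0.3},
    {"dx": -1.8,"dy": 0.1,"dz": 0,"ax": 0,"ay": 0,"az": 0,"gripper": 0.3},
    {"dx": -0.5,"dy": 0,"dz": 0.5,"ax": 0,"ay": 0,"az": 0,"gripper": 0.3},
    {"dx": 0,"dy": 0,"dz": 2,"ax": 0,"ay": 0,"az": 0,"gripper": 0.3},
    {"dx": 0,"dy": 0,"dz": 2.5,"ax": 0,"ay": 0,"az": 0,"gripper": 0.3},
    {"dx": 0,"dy": 0,"dz": 2.5,"ax": 0,"ay": 0,"az": 0,"gripper": 0.3},
    {"dx": 0,"dy": 0,"dz": 1.5,"ax": 0,"ay": 0,"az": 0,"gripper": 0.3},
    {"dx": 0,"dy": 0,"dz": 0.8,"ax": 0,"ay": 0,"az": 0,"gripper": 0.3},
    {"dx": 0,"dy": 0,"dz": 0,"ax": 0,"ay": 0,"az": 0,"gripper": 0.3},
    {"dx": 0,"dy": 0,"dz": 0,"ax": 0,"ay": 0,"az": 0,"gripper": 0.3},
    {"dx": 0,"dy": 0,"dz": 0,"ax": 0,"ay": 0,"az": 0,"gripper": 0.3},
  ],
)

```text
time_s: 13.37
tcp_pos: [0.4313, 0.0643, 0.0457]
tcp_rot: [0.0, -0.707, 0.707, -0.0]
force: [0.4, 1.1, 0.7]
width: 0.0601
```

Run:
```python
from h import *
st()
im,d=shot('side'); W=world('side',d)
cv2.imwrite('pics/s8.png',cv2.cvtColor(cv2.resize(im[130:300,130:300],None,fx=3.5,fy=3.5,interpolation=cv2.INTER_CUBIC),cv2.COLOR_RGB2BGR))
```

```text
{'time_s': 13.3667, 'tcp_pos': [0.4313, 0.0643, 0.0457], 'tcp_rot': [0.0003, -0.7069, 0.7073, -0.0003], 'force': [0.4237, 1.1469, 0.6847], 'width': 0.0601, 'qpos': [0.0412, 0.4853, 2.076, -0.0, 0.5794, 1.6125]}
```

View pics/s8.png

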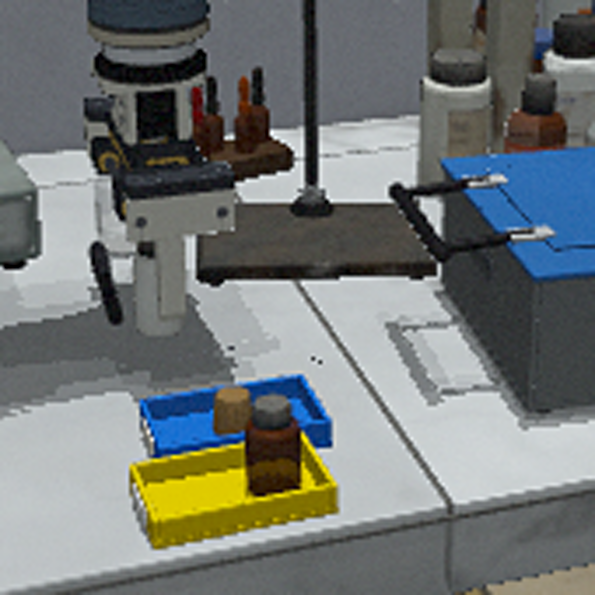

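Emit:
arm_command(
  rows=[
    {"dx": 0,"dy": 0,"dz": 0,"ax": 0,"ay": 0,"az": 0,"gripper": -0.5},
    {"dx": 0,"dy": 0,"dz": 0,"ax": 0,"ay": 0,"az": 0,"gripper": -0.5},
    {"dx": 0,"dy": 0,"dz": 0,"ax": 0,"ay": 0,"az": 0,"gripper": -0.5},
    {"dx": 0,"dy": 0,"dz": 0,"ax": 0,"ay": 0,"az": 0,"gripper": -0.5},
    {"dx": 0,"dy": 0,"dz": 0,"ax": 0,"ay": 0,"az": 0,"gripper": -0.5},
    {"dx": 0,"dy": 0,"dz": 0,"ax": 0,"ay": 0,"az": 0,"gripper": -0.5},
    {"dx": 0,"dy": 0,"dz": -1,"ax": 0,"ay": 0,"az": 0,"gripper": -0.5},
    {"dx": 0,"dy": 0,"dz": -1,"ax": 0,"ay": 0,"az": 0,"gripper": -0.5},
  ],
  squeeze=18,
)

```text
time_s: 14.08
tcp_pos: [0.4304, 0.0645, 0.0656]
tcp_rot: [-0.001, -0.707, 0.707, 0.0]
force: [0.1, -1.1, -0.6]
width: 0.0354
```

Emit:
arm_command(
  rows=[
    {"dx": 0,"dy": 0,"dz": -2,"ax": 0,"ay": 0,"az": 0,"gripper": -0.5},
    {"dx": 0,"dy": 0,"dz": -2,"ax": 0,"ay": 0,"az": 0,"gripper": -0.5},
    {"dx": 0,"dy": 0,"dz": -2,"ax": 0,"ay": 0,"az": 0,"gripper": -0.5},
    {"dx": 0,"dy": 0,"dz": -2,"ax": 0,"ay": 0,"az": 0,"gripper": -0.5},
    {"dx": 1,"dy": 0.1,"dz": -1,"ax": 0,"ay": 0,"az": 0,"gripper": -0.5},
    {"dx": 2,"dy": 0.3,"dz": 0,"ax": 0,"ay": 0,"az": 0,"gripper": -0.5},
    {"dx": 3,"dy": 0.5,"dz": 0,"ax": 0,"ay": 0,"az": 0,"gripper": -0.5},
    {"dx": 3,"dy": 0.5,"dz": 0,"ax": 0,"ay": 0,"az": 0,"gripper": -0.5},
    {"dx": 3,"dy": 0.5,"dz": 0,"ax": 0,"ay": 0,"az": 0,"gripper": -0.5},
    {"dx": 3,"dy": 0.5,"dz": 0,"ax": 0,"ay": 0,"az": 0,"gripper": -0.5},
    {"dx": 3,"dy": 0.4,"dz": 0,"ax": 0,"ay": 0,"az": 0,"gripper": -0.5},
    {"dx": 3,"dy": 0.3,"dz": 0,"ax": 0,"ay": 0,"az": 0,"gripper": -0.5},
    {"dx": 2,"dy": 0.2,"dz": 0,"ax": 0,"ay": 0,"az": 0,"gripper": -0.5},
    {"dx": 0.9,"dy": 0,"dz": 0,"ax": 0,"ay": 0,"az": 0,"gripper": -0.5},
    {"dx": 0,"dy": 0,"dz": 0,"ax": 0,"ay": 0,"az": 0,"gripper": -0.5},
    {"dx": 0,"dy": 0,"dz": 1,"ax": 0,"ay": 0,"az": 0,"gripper": -0.5},
    {"dx": 0,"dy": 0,"dz": 2,"ax": 0,"ay": 0,"az": 0,"gripper": -0.5},
    {"dx": 0,"dy": 0,"dz": 1.5,"ax": 0,"ay": 0,"az": 0,"gripper": -0.5},
    {"dx": 0,"dy": 0,"dz": 0.5,"ax": 0,"ay": 0,"az": 0,"gripper": -0.5},
    {"dx": 0,"dy": 0,"dz": 0,"ax": 0,"ay": 0,"az": 0,"gripper": -0.5},
  ],
)

```text
time_s: 15.75
tcp_pos: [0.3972, -0.1733, 0.1044]
tcp_rot: [0.0, 0.707, -0.707, -0.001]
force: [-0.4, -0.5, -0.4]
width: 0.0359
```

Run:
```python
from h import *
st()
im,d=shot('side'); W=world('side',d)
cv2.imwrite('pics/s9.png',cv2.cvtColor(cv2.resize(im[130:300,130:300],None,fx=3.5,fy=3.5,interpolation=cv2.INTER_CUBIC),cv2.COLOR_RGB2BGR))
```

```text
{'time_s': 15.75, 'tcp_pos': [0.3972, -0.1733, 0.1044], 'tcp_rot': [0.0003, 0.7074, -0.7069, -0.0012], 'force': [-0.4299, -0.4908, -0.3885], 'width': 0.0359, 'qpos': [-0.519, 0.3603, 2.0567, 0.0001, 0.7271, 1.051]}
```

View pics/s9.png

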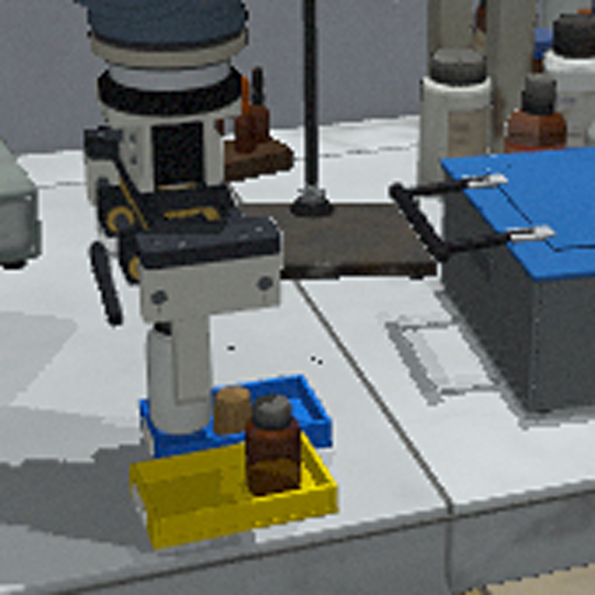

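Emit:
arm_command(
  rows=[
    {"dx": 0,"dy": -0.3,"dz": 1.0,"ax": 0,"ay": 0,"az": 0,"gripper": -0.5},
    {"dx": 0,"dy": 0,"dz": 1.5,"ax": 0,"ay": 0,"az": 0,"gripper": -0.5},
    {"dx": 0,"dy": 0,"dz": 1.5,"ax": 0,"ay": 0,"az": 0,"gripper": -0.5},
    {"dx": 0,"dy": 0,"dz": 0.8,"ax": 0,"ay": 0,"az": 0,"gripper": -0.5},
    {"dx": 0,"dy": 0,"dz": 0.5,"ax": 0,"ay": 0,"az": 0,"gripper": -0.5},
    {"dx": 0,"dy": 0,"dz": 0.2,"ax": 0,"ay": 0,"az": 0,"gripper": -0.5},
    {"dx": 0,"dy": 0,"dz": 0,"ax": 0,"ay": 0,"az": 0,"gripper": -0.5},
    {"dx": 0,"dy": 0,"dz": 0,"ax": 0,"ay": 0,"az": 0,"gripper": -0.5},
    {"dx": 0,"dy": 0,"dz": 0,"ax": 0,"ay": 0,"az": 0,"gripper": -0.5},
  ],
)

```text
time_s: 16.55
tcp_pos: [0.4011, -0.1746, 0.0507]
tcp_rot: [0.0, -0.707, 0.707, -0.001]
force: [-0.0, 1.2, -1.3]
width: 0.0358
```

Run:
```python
from h import *
st()
im,d=shot('side'); W=world('side',d)
cv2.imwrite('pics/s10.png',cv2.cvtColor(cv2.resize(im[130:300,130:300],None,fx=3.5,fy=3.5,interpolation=cv2.INTER_CUBIC),cv2.COLOR_RGB2BGR))
```

```text
{'time_s': 16.55, 'tcp_pos': [0.4011, -0.1746, 0.0507], 'tcp_rot': [0.0001, -0.707, 0.7072, -0.0005], 'force': [-0.0327, 1.2384, -1.3349], 'width': 0.0358, 'qpos': [-0.5171, 0.4762, 2.0713, 0.0, 0.5931, 1.0539]}
```

View pics/s10.png

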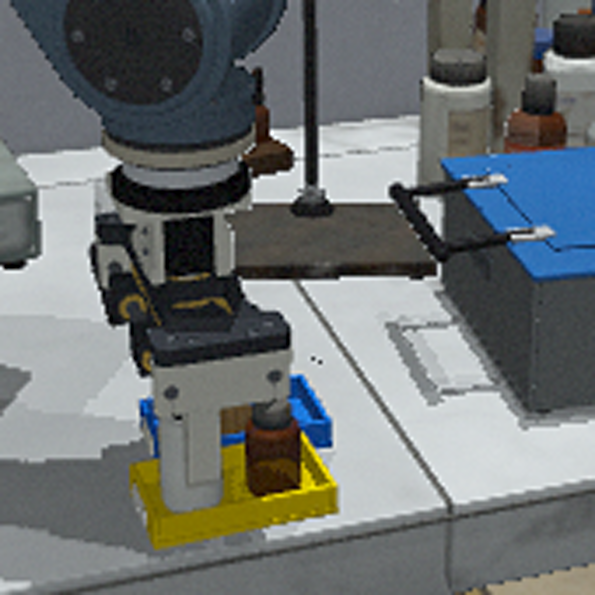

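Sits in the bin beside the brown vial. Lower the last millimetre, release, rise.

Emit:
arm_command(
  rows=[
    {"dx": 0,"dy": 0,"dz": 0.1,"ax": 0,"ay": 0,"az": 0,"gripper": -0.5},
    {"dx": 0,"dy": 0,"dz": 0,"ax": 0,"ay": 0,"az": 0,"gripper": -0.5},
    {"dx": 0,"dy": 0,"dz": 0,"ax": 0,"ay": 0,"az": 0,"gripper": -0.1},
    {"dx": 0,"dy": 0,"dz": 0,"ax": 0,"ay": 0,"az": 0,"gripper": 0.1},
    {"dx": 0,"dy": 0,"dz": 0,"ax": 0,"ay": 0,"az": 0,"gripper": 0.2},
    {"dx": 0,"dy": 0,"dz": 0,"ax": 0,"ay": 0,"az": 0,"gripper": 0.2},
    {"dx": 0,"dy": 0,"dz": 0,"ax": 0,"ay": 0,"az": 0,"gripper": 0.2},
    {"dx": 0,"dy": 0,"dz": -1,"ax": 0,"ay": 0,"az": 0,"gripper": 0.2},
    {"dx": 0,"dy": 0,"dz": -2.5,"ax": 0,"ay": 0,"az": 0,"gripper": 0.2},
    {"dx": 0,"dy": 0,"dz": -3,"ax": 0,"ay": 0,"az": 0,"gripper": 0.2},
    {"dx": 0,"dy": 0,"dz": -3,"ax": 0,"ay": 0,"az": 0,"gripper": 0.2},
    {"dx": 0,"dy": 0,"dz": -3,"ax": 0,"ay": 0,"az": 0,"gripper": 0.2},
    {"dx": 0,"dy": 0,"dz": -2.5,"ax": 0,"ay": 0,"az": 0,"gripper": 0.2},
    {"dx": 0,"dy": 0,"dz": 0,"ax": 0,"ay": 0,"az": 0,"gripper": 0.2},
    {"dx": 0,"dy": 0,"dz": 0,"ax": 0,"ay": 0,"az": 0,"gripper": 0.2},
  ],
)

```text
time_s: 17.85
tcp_pos: [0.4011, -0.1746, 0.2005]
tcp_rot: [0.0, -0.707, 0.707, -0.001]
force: [0.0, 1.1, -0.4]
width: 0.0558
```

Run:
```python
from h import *
st()
im,d=shot('side'); W=world('side',d)
cv2.imwrite('pics/s11.png',cv2.cvtColor(cv2.resize(im[130:300,130:300],None,fx=3.5,fy=3.5,interpolation=cv2.INTER_CUBIC),cv2.COLOR_RGB2BGR))
for l in('brown_vial','white_vial','cork'):
  for q in nets.outline_of(l,'side')[:1]:
    P=W[q['region']&(d>0)];print(l,q['score'],np.percentile(P,[5,50,95],axis=0).round(3).tolist())
im,d=shot('top')
cv2.imwrite('pics/t11.png',cv2.cvtColor(cv2.resize(im[70:300,130:400],None,fx=2.5,fy=2.5,interpolation=cv2.INTER_CUBIC),cv2.COLOR_RGB2BGR))
```

```text
{'time_s': 17.85, 'tcp_pos': [0.4011, -0.1746, 0.2005], 'tcp_rot': [0.0004, -0.7071, 0.7072, -0.0014], 'force': [0.0313, 1.0513, -0.4348], 'width': 0.0558, 'qpos': [-0.5171, 0.1975, 1.9724, -0.0, 0.9688, 1.0539]}
brown_vial 0.74 [[0.433, -0.112, 0.01], [0.442, -0.108, 0.024], [0.453, -0.093, 0.031]]
white_vial 0.76 [[0.383, -0.193, 0.013], [0.396, -0.188, 0.047], [0.412, -0.173, 0.082]]
cork 0.6 [[0.433, -0.112, 0.012], [0.441, -0.108, 0.025], [0.45, -0.097, 0.03]]
```

View pics/s11.png

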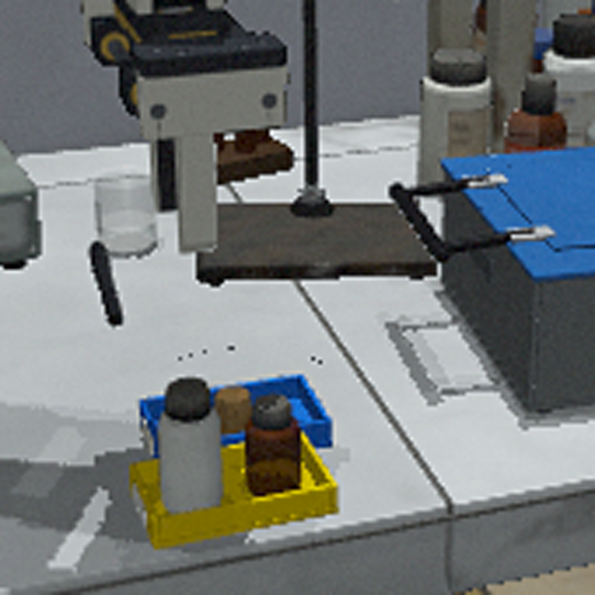

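View pics/t11.png

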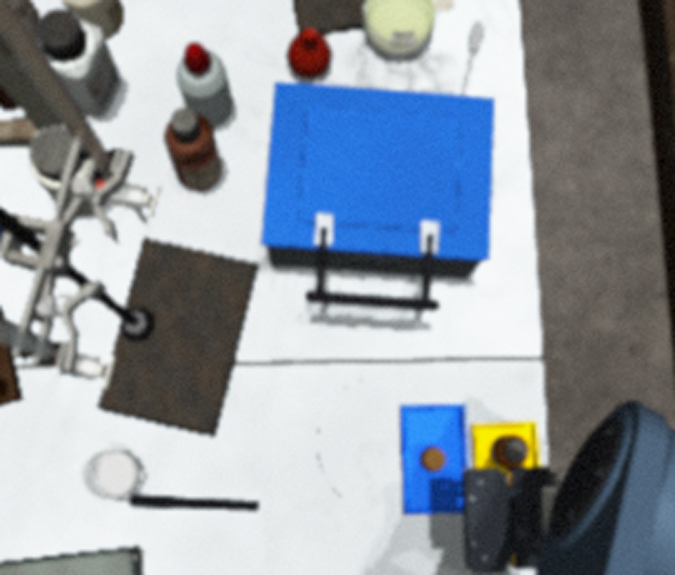

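Emit:
arm_command(
  rows=[
    {"dx": 0,"dy": 0,"dz": 0,"ax": 0,"ay": 0,"az": -0.124,"gripper": -0.23},
    {"dx": 0,"dy": 0,"dz": 0,"ax": 0,"ay": 0,"az": -0.124,"gripper": -0.23},
    {"dx": 0,"dy": 0,"dz": 0,"ax": 0,"ay": 0,"az": -0.124,"gripper": -0.23},
    {"dx": 0,"dy": 0,"dz": 0,"ax": 0,"ay": 0,"az": -0.124,"gripper": -0.23},
    {"dx": 0,"dy": 0,"dz": 0,"ax": 0,"ay": 0,"az": -0.124,"gripper": -0.23},
    {"dx": 0,"dy": 0,"dz": 0,"ax": 0,"ay": 0,"az": -0.124,"gripper": -0.23},
    {"dx": 0,"dy": 0,"dz": 0,"ax": 0,"ay": 0,"az": -0.124,"gripper": -0.23},
    {"dx": 0,"dy": 0,"dz": 0,"ax": 0,"ay": 0,"az": -0.124,"gripper": -0.23},
    {"dx": 0,"dy": 0,"dz": 0,"ax": 0,"ay": 0,"az": -0.124,"gripper": -0.23},
    {"dx": 0,"dy": 0,"dz": 0,"ax": 0,"ay": 0,"az": -0.124,"gripper": -0.23},
    {"dx": 0,"dy": 0,"dz": 0,"ax": 0,"ay": 0,"az": -0.124,"gripper": -0.23},
    {"dx": 0,"dy": 0,"dz": 0,"ax": 0,"ay": 0,"az": -0.124,"gripper": -0.23},
    {"dx": 0,"dy": 0,"dz": 0,"ax": 0,"ay": 0,"az": 0,"gripper": -0.23},
    {"dx": 0,"dy": 0,"dz": 0,"ax": 0,"ay": 0,"az": 0,"gripper": -0.23},
  ],
)

```text
time_s: 19.27
tcp_pos: [0.4006, -0.1743, 0.1986]
tcp_rot: [-0.0, 0.999, -0.043, -0.001]
force: [-0.4, 1.1, -0.1]
width: 0.0358
```

Run:
```python
from h import *
s=st();q=s['tcp_rot'];r=R.from_quat([q[1],q[2],q[3],q[0]]);M=r.as_matrix();print(M.round(4),np.degrees(np.arctan2(M[1,0],M[0,0])))
print((np.array([.590,-.036,.107])-s['tcp_pos'])@M*100)
```

```text
{'time_s': 19.2667, 'tcp_pos': [0.4006, -0.1743, 0.1986], 'tcp_rot': [-0.0003, 0.9991, -0.0435, -0.0005], 'force': [-0.3949, 1.1478, -0.1367], 'width': 0.0358, 'qpos': [-0.5171, 0.2011, 1.9733, 0.0, 0.9683, -0.4302]}
[[ 9.962e-01 -8.680e-02 -1.000e-03]
 [-8.680e-02 -9.962e-01  6.000e-04]
 [-1.100e-03 -5.000e-04 -1.000e+00]] -4.9816064947080045
[ 17.68105919 -15.42023523   9.14777695]
```

Emit:
arm_command(
  rows=[
    {"dx": 1.2,"dy": -1.0,"dz": 0,"ax": 0,"ay": 0,"az": 0,"gripper": -0.23},
    {"dx": 2.5,"dy": -2.2,"dz": 0,"ax": 0,"ay": 0,"az": 0,"gripper": -0.23},
    {"dx": 2.5,"dy": -2.2,"dz": 0,"ax": 0,"ay": 0,"az": 0,"gripper": -0.23},
    {"dx": 2.5,"dy": -2.2,"dz": 0,"ax": 0,"ay": 0,"az": 0,"gripper": -0.23},
    {"dx": 2.5,"dy": -2.2,"dz": 0,"ax": 0,"ay": 0,"az": 0,"gripper": -0.23},
    {"dx": 2.5,"dy": -2.2,"dz": 0,"ax": 0,"ay": 0,"az": 0,"gripper": -0.23},
    {"dx": 2.5,"dy": -2.2,"dz": 0,"ax": 0,"ay": 0,"az": 0,"gripper": -0.23},
    {"dx": 1.5,"dy": -1.2,"dz": 0,"ax": 0,"ay": 0,"az": 0,"gripper": -0.23},
    {"dx": 0,"dy": 0,"dz": 1.5,"ax": 0,"ay": 0,"az": 0,"gripper": -0.23},
    {"dx": 0,"dy": 0,"dz": 2,"ax": 0,"ay": 0,"az": 0,"gripper": -0.23},
    {"dx": 0,"dy": 0,"dz": 1.5,"ax": 0,"ay": 0,"az": 0,"gripper": -0.23},
    {"dx": 0,"dy": 0,"dz": 0,"ax": 0,"ay": 0,"az": 0,"gripper": -0.23},
    {"dx": 0,"dy": 0,"dz": 0,"ax": 0,"ay": 0,"az": 0,"gripper": -0.23},
    {"dx": 0,"dy": 0,"dz": 0,"ax": 0,"ay": 0,"az": 0,"gripper": -0.23},
  ],
)

```text
time_s: 20.43
tcp_pos: [0.5903, -0.0358, 0.1499]
tcp_rot: [0.0, 0.999, -0.042, 0.0]
force: [0.7, -0.9, 0.0]
width: 0.0359
```

Run:
```python
from h import *
s=st()
im,d=shot('side'); W=world('side',d)
cv2.imwrite('pics/s12.png',cv2.cvtColor(cv2.resize(im[90:310,130:370],None,fx=2.5,fy=2.5,interpolation=cv2.INTER_CUBIC),cv2.COLOR_RGB2BGR))
for n in('brown_vial','white_vial'):
  for q in nets.outline_of(n,'side')[:2]:
    P=W[q['region']&(d>0)];print(n,q['score'],np.percentile(P,[5,50,95],axis=0).round(3).tolist())
```

```text
{'time_s': 20.4333, 'tcp_pos': [0.5903, -0.0358, 0.1499], 'tcp_rot': [0.0, 0.9991, -0.0425, 0.0004], 'force': [0.7052, -0.9242, 0.025], 'width': 0.0359, 'qpos': [-0.1392, 0.5281, 1.6231, 0.0, 0.9895, -0.0543]}
brown_vial 0.64 [[0.434, -0.191, 0.011], [0.446, -0.185, 0.037], [0.461, -0.172, 0.062]]
white_vial 0.77 [[0.383, -0.194, 0.012], [0.397, -0.188, 0.049], [0.413, -0.173, 0.081]]
```

View pics/s12.png

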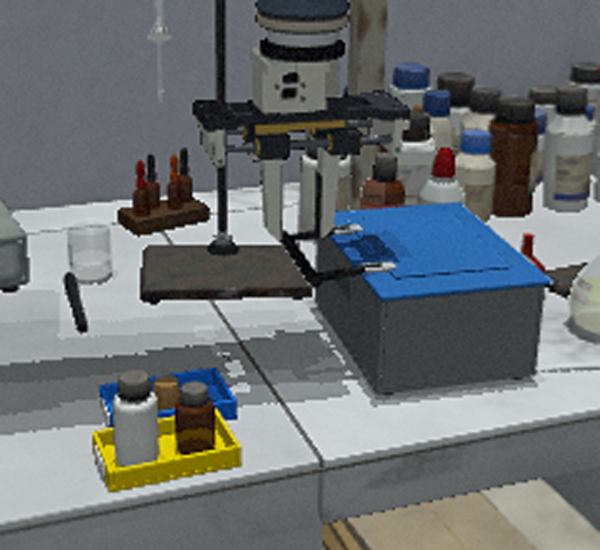

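Emit:
arm_command(
  rows=[
    {"dx": 0,"dy": 0,"dz": 1,"ax": 0,"ay": 0,"az": 0,"gripper": -0.23},
    {"dx": 0,"dy": 0,"dz": 1,"ax": 0,"ay": 0,"az": 0,"gripper": -0.23},
    {"dx": 0,"dy": 0,"dz": 1,"ax": 0,"ay": 0,"az": 0,"gripper": -0.23},
    {"dx": 0,"dy": 0,"dz": 0.8,"ax": 0,"ay": 0,"az": 0,"gripper": -0.23},
    {"dx": 0,"dy": 0,"dz": 0.5,"ax": 0,"ay": 0,"az": 0,"gripper": -0.23},
    {"dx": 0,"dy": 0,"dz": 0,"ax": 0,"ay": 0,"az": 0,"gripper": -0.23},
    {"dx": 0,"dy": 0,"dz": 0,"ax": 0,"ay": 0,"az": 0,"gripper": -0.23},
  ],
)

```text
time_s: 21.17
tcp_pos: [0.5899, -0.0356, 0.1058]
tcp_rot: [-0.0, 0.999, -0.041, -0.0]
force: [0.7, 0.8, -0.9]
width: 0.0357
```

Run:
```python
from h import *
s=st()
im,d=shot('side')
cv2.imwrite('pics/s13.png',cv2.cvtColor(cv2.resize(im[130:230,200:330],None,fx=5,fy=5,interpolation=cv2.INTER_CUBIC),cv2.COLOR_RGB2BGR))
```

```text
{'time_s': 21.1667, 'tcp_pos': [0.5899, -0.0356, 0.1058], 'tcp_rot': [-0.0, 0.9991, -0.0415, -0.0003], 'force': [0.6611, 0.7998, -0.8908], 'width': 0.0357, 'qpos': [-0.1391, 0.5882, 1.6494, 0.0, 0.9046, -0.0561]}
```

View pics/s13.png

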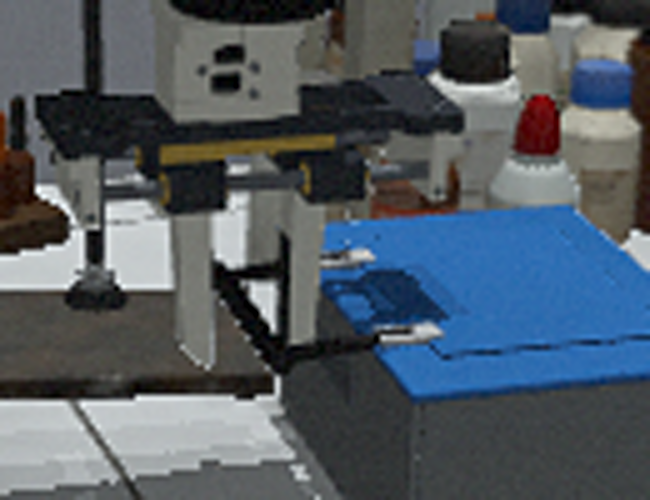

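Emit:
arm_command(
  rows=[
    {"dx": 0,"dy": 0,"dz": 0,"ax": 0,"ay": 0,"az": 0,"gripper": -1},
    {"dx": 0,"dy": 0,"dz": 0,"ax": 0,"ay": 0,"az": 0,"gripper": -1},
    {"dx": 0,"dy": 0,"dz": 0,"ax": 0,"ay": 0,"az": 0,"gripper": -1},
    {"dx": 0,"dy": 0,"dz": 0,"ax": 0,"ay": 0,"az": 0,"gripper": -1},
    {"dx": 0,"dy": 0,"dz": 0,"ax": 0,"ay": 0,"az": 0,"gripper": -1},
    {"dx": 0,"dy": 0,"dz": 0,"ax": 0,"ay": 0,"az": 0,"gripper": -1},
  ],
  squeeze=30,
)

```text
time_s: 21.72
tcp_pos: [0.5908, -0.0357, 0.1065]
tcp_rot: [0.0, 0.999, -0.042, 0.001]
force: [5.7, -0.5, -1.3]
width: 0.0108
```

```bash
python3 -c "
import numpy as np
p=np.radians(np.arange(0,61,2.5));f=21.2*(1-np.cos(p))+.4*np.sin(p);u=21.2*np.sin(p)+.4*np.cos(p)-.4
F=np.diff(f.round(2)).round(2);U=np.diff(u.round(2)).round(2)
print(list(zip(F.tolist(),(-U).tolist())));print(f[[8,16,24]],u[[8,16,24]])"
```

```text
[(0.04, -0.92), (0.08, -0.93), (0.11, -0.91), (0.16, -0.92), (0.2, -0.9), (0.24, -0.89), (0.27, -0.89), (0.32, -0.87), (0.35, -0.85), (0.39, -0.84), (0.42, -0.82), (0.46, -0.81), (0.5, -0.78), (0.52, -0.76), (0.56, -0.73), (0.6, -0.71), (0.62, -0.69), (0.65, -0.65), (0.68, -0.63), (0.71, -0.6), (0.73, -0.56), (0.76, -0.54), (0.78, -0.49), (0.8, -0.47)]
[ 1.4153245   5.21697285 10.94641016] [ 7.22670409 13.5335151  18.15973856]
```

Emit:
arm_command(
  rows=[
    {"dx": 0.04,"dy": 0,"dz": -0.92,"ax": 0,"ay": 0,"az": 0,"gripper": -1},
    {"dx": 0.08,"dy": 0,"dz": -0.93,"ax": 0,"ay": 0,"az": 0,"gripper": -1},
    {"dx": 0.11,"dy": 0,"dz": -0.91,"ax": 0,"ay": 0,"az": 0,"gripper": -1},
    {"dx": 0.16,"dy": 0,"dz": -0.92,"ax": 0,"ay": 0,"az": 0,"gripper": -1},
    {"dx": 0.2,"dy": 0,"dz": -0.9,"ax": 0,"ay": 0,"az": 0,"gripper": -1},
    {"dx": 0.24,"dy": 0,"dz": -0.89,"ax": 0,"ay": 0,"az": 0,"gripper": -1},
    {"dx": 0.27,"dy": 0,"dz": -0.89,"ax": 0,"ay": 0,"az": 0,"gripper": -1},
    {"dx": 0.32,"dy": 0,"dz": -0.87,"ax": 0,"ay": 0,"az": 0,"gripper": -1},
    {"dx": 0,"dy": 0,"dz": 0,"ax": 0,"ay": 0,"az": 0,"gripper": -1},
    {"dx": 0,"dy": 0,"dz": 0,"ax": 0,"ay": 0,"az": 0,"gripper": -1},
  ],
)

```text
time_s: 22.55
tcp_pos: [0.6056, -0.0371, 0.1788]
tcp_rot: [0.0, 0.999, -0.042, 0.002]
force: [12.4, -1.6, -8.3]
width: 0.0111
```

Run:
```python
from h import *
s=st()
im,d=shot('side')
cv2.imwrite('pics/s14.png',cv2.cvtColor(cv2.resize(im[70:270,180:370],None,fx=3,fy=3,interpolation=cv2.INTER_CUBIC),cv2.COLOR_RGB2BGR))
```

```text
{'time_s': 22.55, 'tcp_pos': [0.6056, -0.0371, 0.1788], 'tcp_rot': [0.0002, 0.9991, -0.0416, 0.0021], 'force': [12.3624, -1.6151, -8.2599], 'width': 0.0111, 'qpos': [-0.1379, 0.5169, 1.5604, 0.0001, 1.0601, -0.0548]}
```

View pics/s14.png

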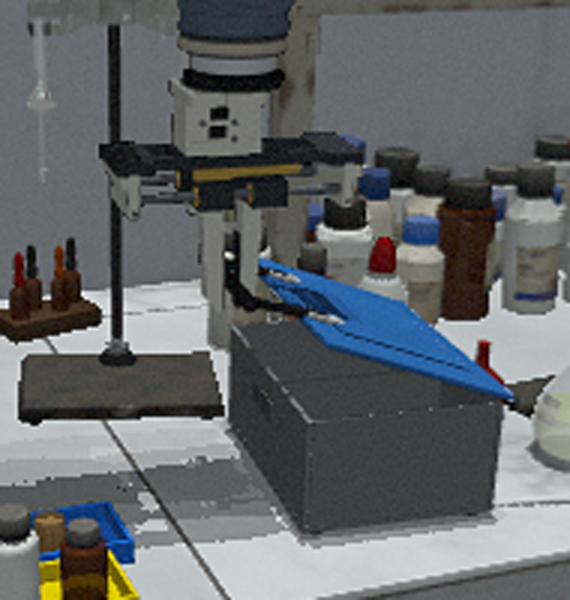

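Emit:
arm_command(
  rows=[
    {"dx": 0.43,"dy": 0,"dz": -0.82,"ax": 0,"ay": 0,"az": 0,"gripper": -1},
    {"dx": 0.45,"dy": 0,"dz": -0.82,"ax": 0,"ay": 0,"az": 0,"gripper": -1},
    {"dx": 0.47,"dy": 0,"dz": -0.8,"ax": 0,"ay": 0,"az": 0,"gripper": -1},
    {"dx": 0.48,"dy": 0,"dz": -0.81,"ax": 0,"ay": 0,"az": 0,"gripper": -1},
    {"dx": 0.5,"dy": 0,"dz": -0.78,"ax": 0,"ay": 0,"az": 0,"gripper": -1},
    {"dx": 0.52,"dy": 0,"dz": -0.76,"ax": 0,"ay": 0,"az": 0,"gripper": -1},
    {"dx": 0.56,"dy": 0,"dz": -0.73,"ax": 0,"ay": 0,"az": 0,"gripper": -1},
    {"dx": 0.6,"dy": 0,"dz": -0.71,"ax": 0,"ay": 0,"az": 0,"gripper": -1},
    {"dx": 0,"dy": 0,"dz": 0,"ax": 0,"ay": 0,"az": 0,"gripper": -1},
    {"dx": 0,"dy": 0,"dz": 0,"ax": 0,"ay": 0,"az": 0,"gripper": -1},
  ],
)

```text
time_s: 23.43
tcp_pos: [0.6429, -0.0404, 0.2417]
tcp_rot: [0.0, 0.999, -0.041, -0.002]
force: [-11.8, -1.9, 5.4]
width: 0.0111
```

Emit:
arm_command(
  rows=[
    {"dx": 0.57,"dy": 0,"dz": -0.69,"ax": 0,"ay": 0,"az": 0,"gripper": -1},
    {"dx": 0.62,"dy": 0,"dz": -0.66,"ax": 0,"ay": 0,"az": 0,"gripper": -1},
    {"dx": 0.67,"dy": 0,"dz": -0.64,"ax": 0,"ay": 0,"az": 0,"gripper": -1},
    {"dx": 0.71,"dy": 0,"dz": -0.6,"ax": 0,"ay": 0,"az": 0,"gripper": -1},
    {"dx": 0.73,"dy": 0,"dz": -0.56,"ax": 0,"ay": 0,"az": 0,"gripper": -1},
    {"dx": 0.76,"dy": 0,"dz": -0.54,"ax": 0,"ay": 0,"az": 0,"gripper": -1},
    {"dx": 0.78,"dy": 0,"dz": -0.49,"ax": 0,"ay": 0,"az": 0,"gripper": -1},
    {"dx": 0.6,"dy": 0,"dz": -0.35,"ax": 0,"ay": 0,"az": 0,"gripper": -1},
    {"dx": 0.2,"dy": 0,"dz": -0.12,"ax": 0,"ay": 0,"az": 0,"gripper": -1},
    {"dx": 0,"dy": 0,"dz": 0,"ax": 0,"ay": 0,"az": 0,"gripper": -1},
    {"dx": 0,"dy": 0,"dz": 0,"ax": 0,"ay": 0,"az": 0,"gripper": -1},
    {"dx": 0,"dy": 0,"dz": 0,"ax": 0,"ay": 0,"az": 0,"gripper": -1},
    {"dx": 0,"dy": 0,"dz": 0,"ax": 0,"ay": 0,"az": 0,"gripper": -1},
    {"dx": 0,"dy": 0,"dz": 0,"ax": 0,"ay": 0,"az": 0,"gripper": -1},
    {"dx": 0,"dy": 0,"dz": 0,"ax": 0,"ay": 0,"az": 0,"gripper": -1},
  ],
)

```text
time_s: 24.68
tcp_pos: [0.6996, -0.0454, 0.2891]
tcp_rot: [0.001, 0.999, -0.042, -0.0]
force: [-8.3, -2.2, 7.1]
width: 0.011
```

Run:
```python
from h import *
s=st()
im,d=shot('side'); W=world('side',d)
cv2.imwrite('pics/s15.png',cv2.cvtColor(cv2.resize(im[60:300,130:370],None,fx=2.5,fy=2.5,interpolation=cv2.INTER_CUBIC),cv2.COLOR_RGB2BGR))
hsv=cv2.cvtColor(im,cv2.COLOR_RGB2HSV)
def lid(X,hsv):
  m=(hsv[...,0]>95)&(hsv[...,0]<125)&(hsv[...,1]>120)&(X[...,2]>.1)&(X[...,2]<.4)&(X[...,0]>.6)&(X[...,0]<.9)&(X[...,1]<.09)&(X[...,1]>-.2)
  m=cv2.erode(m.astype(np.uint8),np.ones((5,5)))>0
  P=X[m];c=np.median(P,0)
  for _ in range(5):
    u,s_,vt=np.linalg.svd(P-P.mean(0),full_matrices=False);n=vt[2];r=(P-P.mean(0))@n
    P=P[abs(r)<max(.004,2*r.std())]
  n=n*np.sign(n[2]);print('lid n',n.round(3),len(P),s_/len(P)**.5,'angle',np.arccos(n[2]))
lid(W,hsv)
im,d=shot('top');W=world('top',d);lid(W,cv2.cvtColor(im,cv2.COLOR_RGB2HSV))
cv2.imwrite('pics/t15.png',cv2.cvtColor(cv2.resize(im[70:300,130:400],None,fx=2.5,fy=2.5,interpolation=cv2.INTER_CUBIC),cv2.COLOR_RGB2BGR))
# angle from bar position
u=np.array([np.cos(np.radians(-4.9)),np.sin(np.radians(-4.9))]);h=np.array([.590,-.036])+.212*u
b=np.array(s['tcp_pos']);a=(h-b[:2])@u;z=b[2]-.003-.1
print('kin angle',np.arctan2(z,a)-np.arctan2(4,212),np.hypot(a,z))
st()
```

```text
{'time_s': 24.6833, 'tcp_pos': [0.6996, -0.0454, 0.2891], 'tcp_rot': [0.0005, 0.9991, -0.0416, -0.0003], 'force': [-8.2579, -2.2417, 7.0551], 'width': 0.011, 'qpos': [-0.1308, 0.6011, 1.1438, -0.0011, 1.3972, -0.0473]}
lid n [ 0.861 -0.078  0.502] 664 [0.04937327 0.03973463 0.00037219] angle 1.0449396949408998
lid n [ 0.854 -0.129  0.504] 11 [0.02329528 0.00164509 0.00014657] angle 1.0428532340128163
kin angle 1.0508066144762511 0.21221925016288068
{'time_s': 24.7833, 'tcp_pos': [0.6997, -0.0454, 0.2891], 'tcp_rot': [0.0005, 0.9991, -0.0417, -0.0003], 'force': [-8.5308, -2.0989, 8.2834], 'width': 0.011, 'qpos': [-0.1308, 0.6011, 1.1438, -0.0012, 1.3972, -0.0472]}
```

View pics/s15.png

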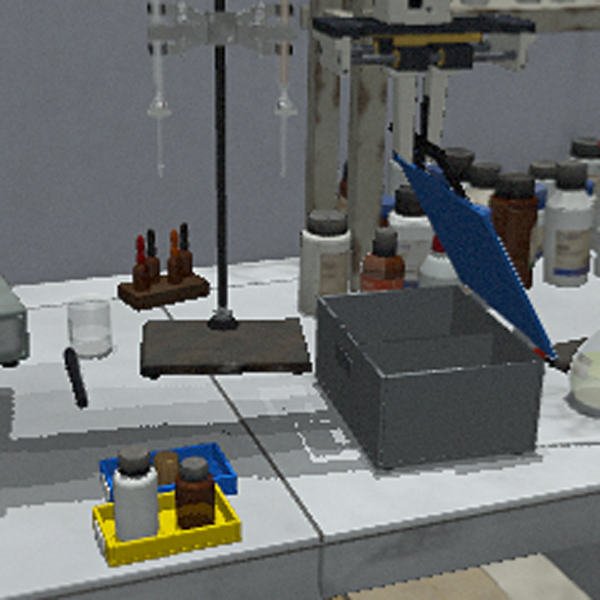

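View pics/t15.png

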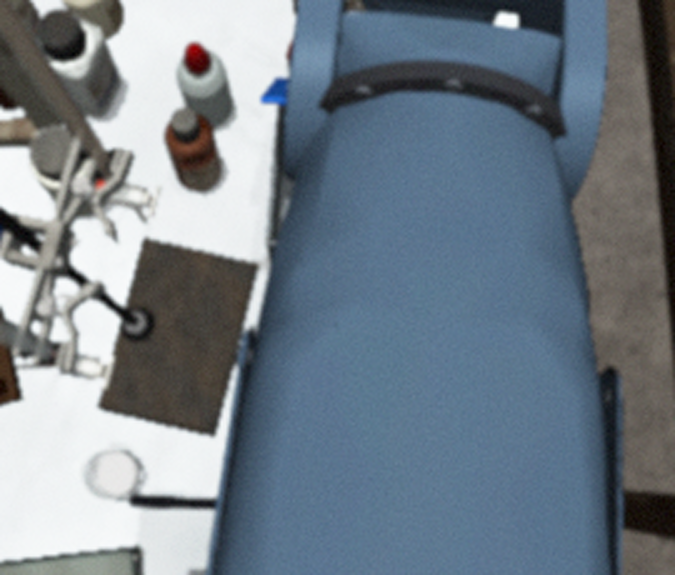

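Run:
```python
from h import *
print(order.job_done()); st()
```

```text
the job is handed in; nothing more can be done
None
the job is handed in; nothing more can be done
```

I put the cork in the blue bin and stood both vials upright in the yellow bin. I then gripped the lid's black bar, raised the lid to about 60 degrees, and handed the job in while holding it there. It took about 25 s of the 69 s allowed. The hand-in gives no verdict.

**Last checks:**
- **Lid angle:** the side camera's plane fit of the lid gave 1.045 rad, and the bar position worked out from the arm gave 1.051 rad. The top camera gave 1.043 rad, but from only 11 pixels, because the arm blocked its view.
- **Bar grip:** the gripper was closed on the bar at 11 mm and the arm was still across the two last readings. The wrist read about 8 N sideways and 8 N vertically, which points mainly along the line to the hinge. That suggests the held position is very slightly off the lid's arc.
- **Bins:** the side picture showed the cork and both vials standing in their bins. Measured top heights were about 81 mm for the white vial and 62 mm for the brown, as expected on the bin floor.
- **Bystanders:** the beaker, marker and amber bottle looked to be where they started. I judged this from the pictures and did not measure it.

**Disagreements:**
- After the last vial was placed, the network once reported the cork as the brown vial. The picture and the next look showed the brown vial correctly in its bin.
- The cork gripped at 23 mm and the bar at 11 mm, against 26 mm and 12 mm given. Neither affected the hold.

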